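# Set the plaster boulders drying

## Task

Set the casting work to dry: spread the plaster boulders heaped in the plywood tray into one even layer on the tray's floor, none on another and each with a clear gap of about a thumb's width (25 mm) to its neighbours, and hang the dipper upright by its own hook over the rim of the tin. Only then start the drying timer: with its back braced squarely against the middle of the big brass buffer stop, press its button fully in for a moment, and leave it standing there against the stop. Do not disturb the signal box or the bench.

Things in the scene. Friction and masses are not known exactly. Their poses are not given: they have to be found in the camera images.
- tray: Shallow plywood drying tray fixed to the deck, 270 (x) by 370 (y) mm outside, walls 6 mm thick and 16 mm high over the deck, inner floor about 6 mm over the deck. Origin at the centre of its underside, x and y along its short and long sides.
- stop: Large fixed brass buffer stop: an upright flat plate 110 mm wide (y) and 62 mm high on a foot behind it. Origin on the deck at its middle; its x axis points away from the robot, square to the plate; the plate's flat front face lies at x = -15 mm in this frame.
- timer_mid (a point): Loose white plastic timer, a block 90 mm long (x) by 58 mm wide (y) by 60 mm high, 0.3 to 0.5 kg, with a round dial on its top. The point is its centre, half-way up. The black push button is on its front (-x) end, its plain flat back is the +x end. It slides on the deck under about 1.5 to 4 N, less than its button needs.
- button_top (a point): Centre of the outer face of the timer's round black push button (26 mm across), 30 mm above the deck and 67 mm from the timer's centre: it stands out 10 mm from a round housing (42 mm across, 12 mm deep) on the middle of the timer's front end; it is pressed level, towards the timer's back (the timer's +x). The point moves with the button.
- button (a joint): How far the timer's button is pushed in (m): 0 out, 0.006 fully in, sprung, about 6 N when fully in. It springs back when let go.
- tin: Open rectangular tin box fixed to the deck, 100 (x) by 130 (y) mm outside, 140 mm high to the rim, walls 4 mm thick. Origin at the centre of its underside; its -x wall faces the robot.
- dipper_grip (a point): Metal plaster dipper standing upright on its flat-bottomed cup, 168 mm tall in all, about 0.13 kg, easily knocked over. The point is the centre of its upright wooden grip (14 mm in x by 20 mm in y by 50 mm high), 145 mm above the underside of the cup. The cup (60 mm across, 38 mm high) has its axis 33 mm to the -x side of the grip; below the grip a 6 mm thick strip, 16 mm wide, runs down on the grip's axis to the cup.
- dipper_hook (a point): The dipper's hook: this point is in the underside of the hook's flat arch, midway between strip and hook leg, 12.5 mm to the +x side of the grip's axis and 112 mm above the cup's underside. The arch is 6 mm thick; the mouth, open downwards, is 19 mm wide in x; the leg hangs down 27 mm below the arch. Same axes as the dipper.
- signal_box: Small signal box with a tin top, 85 by 95 mm, about 115 mm high; a bystander. Origin at the centre of its underside.
- bench: Cream ceramic station bench, 100 mm long, 62 mm high; a bystander. Origin at the centre of its underside.
- b1_mid (a point): Cast plaster boulder, a round chunk 58 mm across and 34 mm high with flat underside and top, about 0.09 kg. The point is its centre, half-way up (23 mm above the deck when it lies flat on the tray's floor). Four to six boulders are present.
- b2_mid (a point): Cast plaster boulder, a round chunk 58 mm across and 34 mm high with flat underside and top, about 0.09 kg. The point is its centre, half-way up (23 mm above the deck when it lies flat on the tray's floor). Four to six boulders are present.
- b3_mid (a point): Cast plaster boulder, a round chunk 58 mm across and 34 mm high with flat underside and top, about 0.09 kg. The point is its centre, half-way up (23 mm above the deck when it lies flat on the tray's floor). Four to six boulders are present.
- b4_mid (a point): Cast plaster boulder, a round chunk 58 mm across and 34 mm high with flat underside and top, about 0.09 kg. The point is its centre, half-way up (23 mm above the deck when it lies flat on the tray's floor). Four to six boulders are present.
- b5_mid (a point): Cast plaster boulder, a round chunk 58 mm across and 34 mm high with flat underside and top, about 0.09 kg. The point is its centre, half-way up (23 mm above the deck when it lies flat on the tray's floor). Four to six boulders are present.
- b6_mid (a point): Cast plaster boulder, a round chunk 58 mm across and 34 mm high with flat underside and top, about 0.09 kg. The point is its centre, half-way up (23 mm above the deck when it lies flat on the tray's floor). Four to six boulders are present.
There are look-alikes about, which are no part of the job. Several things have the shape of the stop; the one meant has the colours described above. Leave any blue look-alike of the part that bears b2_mid alone.

How it is judged:
By the outcome, as a careful person would: the job done as asked, in the order asked, and still so for the second after the job is handed in, with the robot touching nothing.
Of b4, b5, b6 only 1 to 3 are there at a start; the rules pass over those that are not, and their reading is None.
At some moment in a run one of b1, b2, b3, b4, b5, b6, timer may be knocked a few centimetres aside while the robot is not near it.
It also fails if it takes over 208 s, if anything falls off the work surface, if the arm or the gripper's body presses on something with over 40 N, if the wrist force passes 120 N, or if a joint passes its speed limit or range.

## Robot

A 6-joint arm with a two-finger parallel gripper is mounted at the origin on the work surface. World frame = base frame: x ahead of the robot, y to its left, z up, the work surface at z = 0. Lengths are in m, angles in rad, forces in N, time in s.
With the tool pointing down it reaches from about 0.325 to 1 m from the base axis. Payload 5.1 kg.
Tool frame: the origin (TCP) lies between the finger pads; the fingertips stand 14 mm ahead of it and the grasp point (between the pads) lies 5 mm behind it; z points along the fingers, x is the direction in which the jaws open and shut, and the axes are right-handed (so a half turn about z gives the same grasp; the last joint's range is limited). The gripper opens to 85 mm and grips with 20 to 120 N. Pads are 22 mm wide; open, the fingers measure 114 mm over their backs; the gripper's body (76 mm by 85 mm) begins 54 mm behind the grasp point. The pads swing forward as they close: fully open they stand 13 mm farther back than shut.
Start: joints at [-1.208, 0.124, 1.65, -0, 1.367, -0.083], TCP at [0.28, -0.586, 0.245] pointing down, gripper open.
Joint ranges: [-2.61, 2.61], [-1.02, 2.33], [0.03, 2.71], [-1.35, 4.49], [0.32, 2.68], [-2.91, 2.91]. Speed limits (rad/s): [2.57, 2.57, 3.14, 3.14, 3.14, 3.14].

## Interface

Orientations are given as [roll, pitch, yaw] about the fixed x, y, z axes, in that order (R = Rz(yaw) Ry(pitch) Rx(roll)).
In Python, from cell import ctrl gives the robot as it stands. The module is installed in compiled form; this text tells all that it offers.
- The arm moves only by the tool arm_command, never from a script. Its argument "increments" is a list of rows, each a list of 6 numbers: the shift along the tool's x, y, z normalised to -1 to 1, where 1 is 0.25 m, then the turn, a rotation vector about the tool's x, y, z normalised to -1 to 1, where 1 is 360 degrees. In form: [[tx, ty, tz, rx, ry, rz], ...]. A call has exactly 10 rows; each row is the pose to reach, as a shift and turn from the pose commanded when the call began, along the tool's axes at that moment, turning the shorter way round; what a row does not reach only later rows make up. A row lasts 1/10 s, in which the tool goes at most 50 mm and 8.59 degrees, less where a joint would pass 70% of its speed; a pose out of reach is approached as far as the arm can. A call with a number of a shift or a turn outside -1 to 1 is refused whole. A call with a gripper value outside its range is refused whole. "jaw" is the gripper's target within -1 to 1 (fully open at 1, half-way at 0, shut at -1), set as the call begins (left out, the last holds). The fingers move at their own pace and stop on an object; "grip_force" is the grip in N (left out, the last holds). Time passes only in rows, so rows that repeat a pose let the fingers close, or fill a call up. It gives the time, the measured TCP pose, the force and the opening at its end, in the units of the state.
- ctrl.observe(): the state, without advancing time (a new reading comes with each control period).
- ctrl.get_image(name): name is "scene" or "top" or "wrist"; returns the picture (420x560x3 uint8, red, green, blue); there is no depth.
- ctrl.get_calibration(name): a dict with "camera_matrix" (3x3 intrinsics, pixels), "dist_coeffs" ([k1, k2, p1, p2, k3] as OpenCV has them; the pictures are not rectified), "R" (3x3) and "t" (3): a world point X has camera coordinates R X + t; the wrist camera has in their place "T_tool_cam" (4x4, takes a point from camera to tool coordinates, whose origin is the TCP and whose axes are the tool frame's). Camera axes: x right, y down, z forward; pixel columns grow to the right and rows downward; lengths in m; the calibration is good to about 2 mm. A picture is of the moment at which its call begins: read the wrist's pose just before it. get_calibration takes no time and is no camera call.
- ctrl.hand_in(): hands the job in, once; it reports no verdict.
Trained networks look in the newest picture that a camera, given by its name, has taken for a name from the list of things; names that differ only in an ending like _2 or _b are one class to them, and where a whole thing is asked for, a point or a joint stands for the part that bears it (a point fixed in the world has none). Each returns a list of dicts, best first, with "p" (0 to 1); they miss things now and then, are a little off and sometimes report something else, mostly with a low value. They report only what shows in the picture. A call takes as long as a camera call. They do not tell look-alikes from the thing itself.
- ctrl.look_for(camera, target): "extent" ([centre column, centre row, width, height] in pixels, round what is visible of it).
The state is a dict: "clock": time; "joints": joint angles; "joint_velocities": joint speeds; "tau": joint torques, N m; "eef_pos": TCP position; "eef_rot": TCP orientation; "wrist_force": force on the tool from outside, world axes, zero at the start; "moment": the same for the moment, N m; "finger_gap": finger opening in m.
Only numpy, scipy, OpenCV 4.12 (cv2) and the standard library are available. Lean on these libraries where they do the work, as an engineer would, in place of code of your own. Each camera call takes 0.05 s, during which the arm holds its last target.

## Working session

There is one attempt and no reset: what is moved stays moved. The work goes in short steps, Python scripts to look and compute and a tool call to move; the robot and the scene stay as the last step left them, time stands still between calls to the robot, and variables do not carry over. Pictures are saved under pics/ and viewed, and the job is handed in when it is done.

Besides the shell and the picture viewer there is one more tool, called after "Request:" as name(argument=value, ...), one argument or row to a line, values as JSON. arm_command: Moves the arm, as the interface text tells. Its arguments: {"type":"object","properties":{"increments":{"type":"array","items":{"type":"array","items":{"type":"number"}}},"jaw":{"type":"number"},"grip_force":{"type":"number"}},"required":["increments"]}

```bash
mkdir -p pics; ls; python3 - <<'E'
from cell import ctrl
import cv2,numpy as np
np.set_printoptions(precision=4,suppress=True)
print(ctrl.observe())
for n in ["scene","top","wrist"]:
    im=ctrl.get_image(n); cv2.imwrite(f"pics/{n}0.png",im[:,:,::-1])
    print(n,ctrl.get_calibration(n))
E
```

```text
pics
{'clock': 0.0, 'joints': array([-1.2076,  0.1245,  1.6517, -0.    ,  1.3675, -0.0826]), 'joint_velocities': array([-0.0007,  0.0001,  0.0004,  0.0011,  0.0001, -0.0007]), 'tau': array([ -0.0004, -42.3618, -36.5453,  -0.0003,   0.007 ,  -0.    ]), 'eef_pos': array([ 0.28  , -0.5859,  0.244 ]), 'eef_rot': array([-3.1414,  0.0021, -1.125 ]), 'wrist_force': array([ 0.3966, -0.2046, -0.1157]), 'moment': array([ 0.0391,  0.0043, -0.0072]), 'finger_gap': 0.0853549796558626}
scene {'camera_matrix': array([[469.244 ,   0.    , 281.127 ],
       [  0.    , 469.244 , 211.0538],
       [  0.    ,   0.    ,   1.    ]]), 'dist_coeffs': array([-0.0996,  0.    ,  0.    ,  0.    ,  0.    ]), 'R': array([[-0.5426,  0.8399, -0.012 ],
       [ 0.7167,  0.4555, -0.528 ],
       [-0.438 , -0.2951, -0.8491]]), 't': array([ 0.2462, -0.3429,  1.4613])}
top {'camera_matrix': array([[386.4226,   0.    , 279.1927],
       [  0.    , 386.4226, 210.005 ],
       [  0.    ,   0.    ,   1.    ]]), 'dist_coeffs': array([-0.1076,  0.    ,  0.    ,  0.    ,  0.    ]), 'R': array([[-0.021 , -0.9997, -0.0094],
       [-0.9816,  0.0224, -0.1894],
       [ 0.1896,  0.0053, -0.9818]]), 't': array([0.0895, 0.5496, 0.9681])}
wrist {'camera_matrix': array([[322.1619,   0.    , 272.8975],
       [  0.    , 322.1619, 212.0428],
       [  0.    ,   0.    ,   1.    ]]), 'dist_coeffs': array([-0.0186,  0.    ,  0.    ,  0.    ,  0.    ]), 'T_tool_cam': array([[ 1.    ,  0.0004, -0.0008,  0.0004],
       [-0.0002,  0.9606,  0.2779, -0.0701],
       [ 0.0009, -0.2779,  0.9606, -0.13  ],
       [ 0.    ,  0.    ,  0.    ,  1.    ]])}
```

View pics/scene0.png

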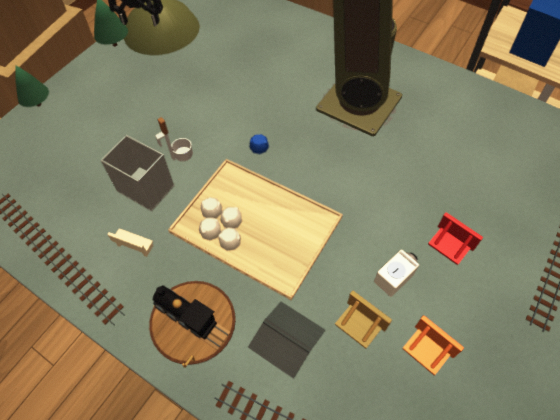

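View pics/top0.png

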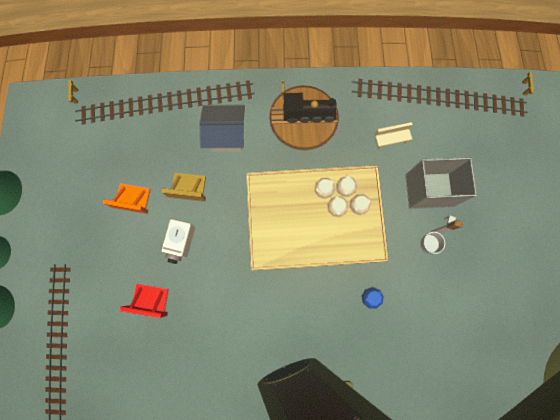

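View pics/wrist0.png

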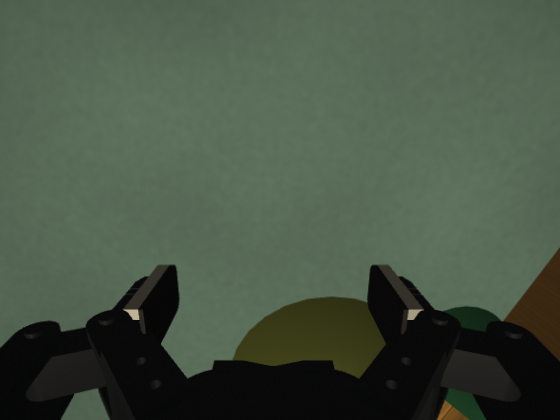

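The brass look‑alikes in the top picture are brass (185,186), orange (127,198), red (147,300) and the small brass track ends (71,90) and (530,83). The stop must be (185,186). The blue boulder at (373,298) is to be left alone. Next I'll build helpers and check crops.

```bash
cat > h.py <<'E'
from cell import ctrl
import cv2,numpy as np
from scipy.spatial.transform import Rotation as Ro
np.set_printoptions(precision=4,suppress=True)
def toolpose():
    s=ctrl.observe(); return np.array(s['eef_pos']),Ro.from_euler('xyz',s['eef_rot'])
def cam(n,tp=None):
    c=ctrl.get_calibration(n); K=c['camera_matrix'];d=c['dist_coeffs']
    if n!='wrist': return K,d,c['R'],c['t']
    p,r=tp or toolpose(); T=np.eye(4);T[:3,:3]=r.as_matrix();T[:3,3]=p
    W=np.linalg.inv(T@c['T_tool_cam']); return K,d,W[:3,:3],W[:3,3]
def pix(n,uv,z,tp=None):
    K,d,R,t=cam(n,tp); q=cv2.undistortPoints(np.array([[uv]],float),K,d)[0,0]
    r=R.T@np.array([q[0],q[1],1]); o=-R.T@t; return o+r*(z-o[2])/r[2]
def proj(n,X,tp=None):
    K,d,R,t=cam(n,tp); p,_=cv2.projectPoints(np.array(X,float).reshape(-1,3),cv2.Rodrigues(R)[0],t,K,d); return p[:,0]
def tri(obs,tps={}):
    A=[];b=[]
    for n,uv in obs:
        K,d,R,t=cam(n,tps.get(n)); q=cv2.undistortPoints(np.array([[uv]],float),K,d)[0,0]
        r=R.T@np.array([q[0],q[1],1]);r/=np.linalg.norm(r);o=-R.T@t;P=np.eye(3)-np.outer(r,r);A.append(P);b.append(P@o)
    A=np.vstack(A);b=np.hstack(b);x=np.linalg.lstsq(A,b,rcond=None)[0];return x,np.linalg.norm(A@x-b)
def crop(n,box,f,name):
    im=ctrl.get_image(n); x0,y0,x1,y1=box
    cv2.imwrite(f'pics/{name}.png',cv2.resize(im[y0:y1,x0:x1,::-1],None,fx=f,fy=f,interpolation=cv2.INTER_CUBIC)); return im
E
python3 - <<'E'
from h import *
im=crop('top',(90,150,250,320),4.0*.85,'t_stop'); 
im=crop('top',(230,80,500,280),2.9,'t_mid')
im=crop('scene',(80,100,260,260),3.6,'s_mid')
im=crop('scene',(320,200,490,380),3.3,'s_stop')
for c in ['top','scene']:
  for t in ['tray','stop','timer_mid','button_top','tin','dipper_grip','dipper_hook','signal_box','bench','b1_mid']:
    print(c,t,[(np.round(d['extent']).astype(int).tolist(),round(d['p'],2)) for d in ctrl.look_for(c,t)][:8])
E
```

```text
top tray [([317, 218, 140, 104], 0.94)]
top stop [([184, 190, 42, 29], 0.87), ([143, 303, 51, 34], 0.82)]
top timer_mid [([178, 244, 35, 45], 0.83)]
top button_top []
top tin [([441, 183, 70, 50], 0.62)]
top dipper_grip [([445, 236, 44, 34], 0.88), ([185, 189, 44, 28], 0.7)]
top dipper_hook [([329, 188, 21, 22], 0.61), ([442, 234, 41, 34], 0.58)]
top signal_box [([221, 128, 44, 44], 0.89)]
top bench [([394, 136, 34, 24], 0.75)]
top b1_mid [([338, 206, 20, 23], 0.6)]
scene tray [([255, 231, 174, 136], 0.75), ([131, 243, 46, 26], 0.56)]
scene stop [([454, 240, 54, 49], 0.89), ([432, 345, 55, 58], 0.67)]
scene timer_mid [([396, 273, 40, 45], 0.72)]
scene button_top []
scene tin [([136, 173, 69, 75], 0.62)]
scene dipper_grip [([176, 141, 34, 43], 0.75)]
scene dipper_hook [([174, 141, 38, 44], 0.84)]
scene signal_box [([286, 339, 80, 78], 0.96)]
scene bench [([131, 242, 47, 27], 0.75)]
scene b1_mid [([208, 226, 23, 25], 0.73), ([230, 217, 19, 26], 0.64), ([211, 210, 23, 18], 0.24)]
```

View pics/t_stop.png

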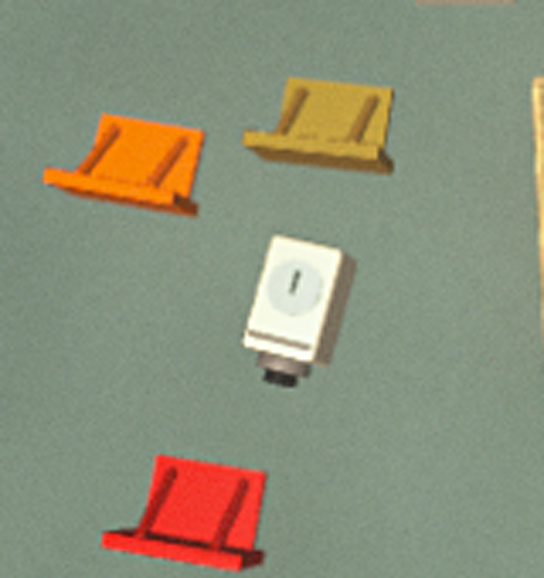

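View pics/t_mid.png

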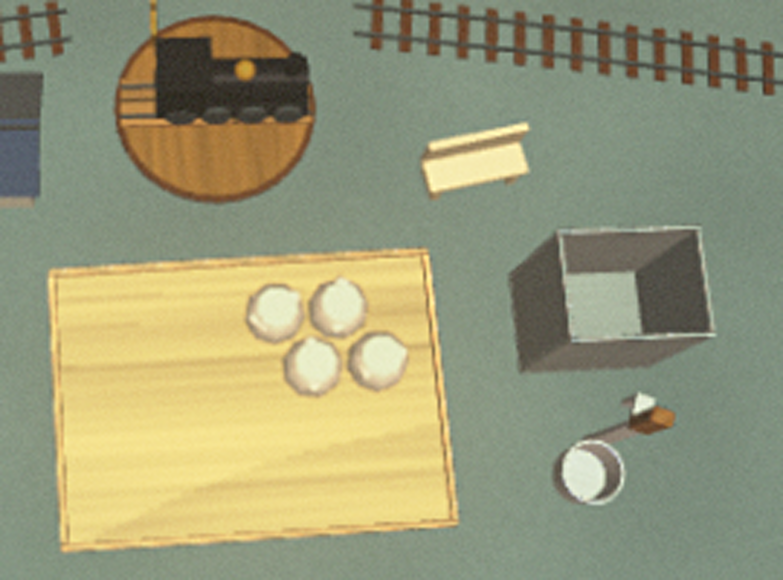

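View pics/s_mid.png

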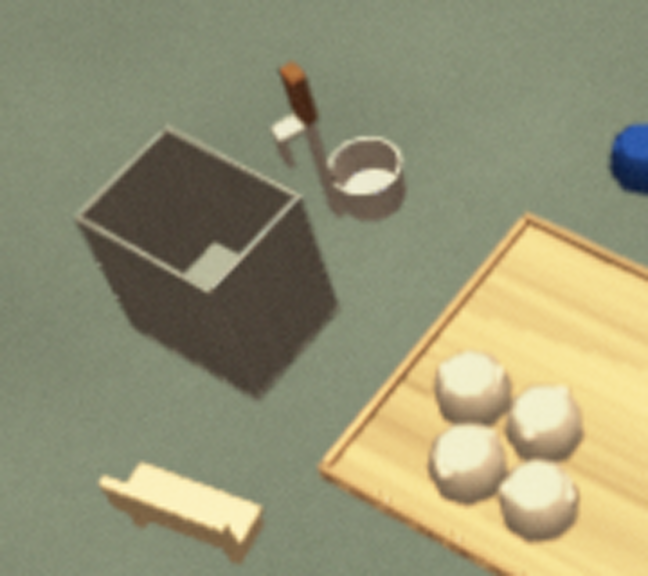

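View pics/s_stop.png

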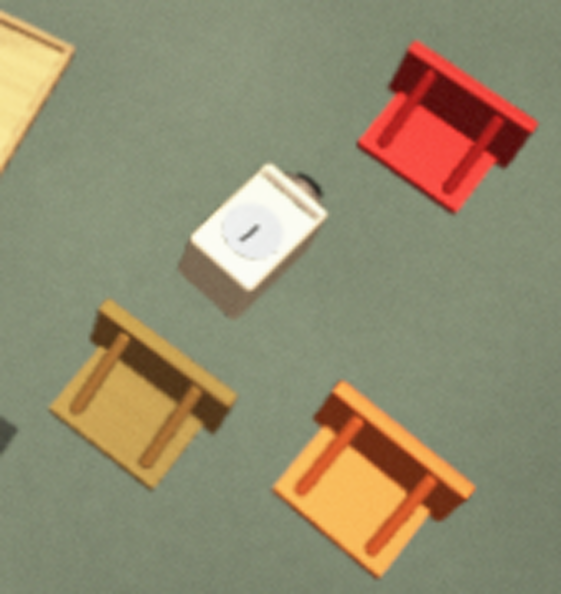

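```bash
python3 - <<'E'
from h import *
T=[(324.8,187.9),(346.6,186.2),(337.9,205.9),(360.3,204.1)]
S=[(211.1,207.5),(231.4,217.5),(210,228.3),(229.7,238.3)]
for n,L in (('top',T),('scene',S)):
  for z in (.04,.075):print(n,z,[pix(n,u,z)[:2].round(4).tolist() for u in L])
for t in T:
  r=[(tri([('top',t),('scene',s)]),s) for s in S]; print(t,[(x[0].round(4).tolist(),round(x[1],4)) for x,s in r])
f=3.4
def tp(u,v): return (90+u/f,150+v/f)
print('stop plate top edge',[pix('top',tp(*q),.062).round(4)[:2] for q in [(245,133),(378,150),(392,158),(258,140)]])
print('stop foot',[pix('top',tp(*q),.006).round(4)[:2] for q in [(289,78),(393,88)]])
g=3.3
def sp(u,v): return (320+u/g,200+v/g)
print('stop scene top',[pix('scene',sp(*q),.062).round(4)[:2] for q in [(108,300),(236,397)]])
print('timer top corners T',[pix('top',tp(*q),.06).round(4)[:2] for q in [(274,237),(343,249),(317,361),(244,346)]])
print('timer top corners S',[pix('scene',sp(*q),.06).round(4)[:2] for q in [(192,239),(247,290),(327,213),(268,165)]])
print('button',pix('top',tp(281,378),.03),pix('scene',sp(312,183),.03))
m=2.9
def mp(u,v): return (230+u/m,80+v/m)
print('tin rim',[pix('top',mp(*q),.14).round(4)[:2] for q in [(557,231),(700,228),(714,333),(569,340)]])
k=3.6
def ms(u,v): return (80+u/k,100+v/k)
print('tin rim S',[pix('scene',ms(*q),.14).round(4)[:2] for q in [(80,215),(168,129),(301,197),(209,290)]])
print('tray T',[pix('top',mp(*q),.016).round(4)[:2] for q in [(49,271),(427,250),(458,523),(63,549)]])
print('grip top T',pix('top',mp(656,417),.168),'S',pix('scene',ms(292,70),.168))
print('hook top T',pix('top',mp(643,405),.118),'S',pix('scene',ms(287,131),.118))
print('cup rim T',pix('top',mp(592,471),.038),'S',pix('scene',ms(366,168),.038))
print('bench T',pix('top',(394,136),.03), 'box', pix('top',(222,112),.115))
E
```

```text
top 0.04 [[0.6121, -0.0472], [0.6156, -0.1067], [0.5616, -0.0803], [0.5652, -0.1411]]
top 0.075 [[0.6034, -0.0431], [0.6067, -0.1006], [0.5546, -0.075], [0.558, -0.1337]]
scene 0.04 [[0.5801, -0.1337], [0.5762, -0.0713], [0.631, -0.0983], [0.6274, -0.0393]]
scene 0.075 [[0.5951, -0.1161], [0.5914, -0.0559], [0.6443, -0.0819], [0.6408, -0.025]]
(324.8, 187.9) [([0.606, -0.0624, 0.1265], np.float64(0.041)), ([0.5995, -0.0435, 0.0962], np.float64(0.0044)), ([0.6239, -0.0693, 0.0484], np.float64(0.0371)), ([0.6181, -0.0498, 0.0155], np.float64(0.0005))]
(346.6, 186.2) [([0.6032, -0.1007, 0.097], np.float64(0.0062)), ([0.5971, -0.0788, 0.0755], np.float64(0.0324)), ([0.6217, -0.1106, 0.0149], np.float64(0.0008)), ([0.6162, -0.0877, -0.0072], np.float64(0.0406))]
(337.9, 205.9) [([0.5738, -0.1028, 0.0495], np.float64(0.0384)), ([0.566, -0.083, 0.0158], np.float64(0.0014)), ([0.5905, -0.114, -0.0425], np.float64(0.0339)), ([0.5833, -0.0934, -0.0793], np.float64(0.0073))]
(360.3, 204.1) [([0.5699, -0.1459, 0.0163], np.float64(0.0003)), ([0.563, -0.1219, -0.0054], np.float64(0.0422)), ([0.587
[... 538 characters left out ...]
([0.4523, 0.3882]), array([0.44  , 0.3354])]
button [0.4233 0.3648 0.03  ] [0.4187 0.3685 0.03  ]
tin rim [array([ 0.6552, -0.2842]), array([ 0.6566, -0.4144]), array([ 0.562 , -0.4151]), array([ 0.5584, -0.2851])]
tin rim S [array([ 0.6584, -0.4075]), array([ 0.5657, -0.4085]), array([ 0.562 , -0.2825]), array([ 0.6576, -0.2835])]
tray T [array([0.6648, 0.1658]), array([ 0.678 , -0.2012]), array([ 0.4139, -0.2122]), array([0.399 , 0.1544])]
grip top T [ 0.4864 -0.3417  0.168 ] S [ 0.4898 -0.3455  0.168 ]
hook top T [ 0.5045 -0.3544  0.118 ] S [ 0.5088 -0.3486  0.118 ]
cup rim T [ 0.4565 -0.3355  0.038 ] S [ 0.4615 -0.3308  0.038 ]
bench T [ 0.7624 -0.2527  0.03  ] box [0.806  0.2224 0.115 ]
```

```bash
cat >> h.py <<'E'
def plan(x,y,z,yawdeg=None,R=None):
    p,r=toolpose(); R=R or Ro.from_euler('xyz',[np.pi,0,np.deg2rad(yawdeg)])
    d=r.inv().apply(np.array([x,y,z])-p)/.25; w=(r.inv()*R).as_rotvec()/(2*np.pi)
    print('now',p.round(4),np.rad2deg(r.as_euler('xyz')).round(1)); print('row',np.round(d,3).tolist(),np.round(w,4).tolist())
E
python3 - <<'E'
from h import *
plan(.44,-.34,.25,-28)
E
```

```text
now [ 0.2802 -0.5865  0.2453] [180.   -0.  -64.5]
row [-0.614, -1.002, -0.019] [0.0, -0.0, -0.1013]
```

Request:
arm_command(
  increments=[
    [-0.61, -1, -0.02, 0, 0, -0.101],
    [-0.61, -1, -0.02, 0, 0, -0.101],
    [-0.61, -1, -0.02, 0, 0, -0.101],
    [-0.61, -1, -0.02, 0, 0, -0.101],
    [-0.61, -1, -0.02, 0, 0, -0.101],
    [-0.61, -1, -0.02, 0, 0, -0.101],
    [-0.61, -1, -0.02, 0, 0, -0.101],
    [-0.61, -1, -0.02, 0, 0, -0.101],
    [-0.61, -1, -0.02, 0, 0, -0.101],
    [-0.61, -1, -0.02, 0, 0, -0.101],
  ],
  jaw=1,
)

```text
clock: 2.35
eef_pos: [0.4394, -0.3423, 0.2503]
eef_rot: [3.141, 0.0, -0.492]
wrist_force: [0.0, -0.9, -0.1]
finger_gap: 0.0854
```

```bash
python3 - <<'E'
from h import *
im=crop('wrist',(0,0,560,420),1,'w1')
plan(.56,-.13,.25,-28)
E
```

```text
now [ 0.4393 -0.3422  0.2502] [180.    0.  -28.2]
row [0.024, -0.976, 0.001] [0.0, 0.0, -0.0006]
```

View pics/w1.png

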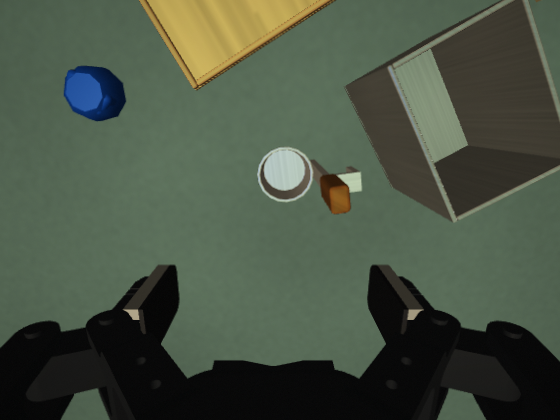

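```bash
python3 - <<'E'
from h import *
print('cup',pix('wrist',(285,174),.038),'grip',pix('wrist',(341,204),.168),'hook top',pix('wrist',(354,181),.118))
for q in [(390,68),(455,221),(526,0)]: print(pix('wrist',q,.14))
E
```

```text
cup [ 0.4569 -0.3364  0.038 ] grip [ 0.4869 -0.3514  0.168 ] hook top [ 0.5081 -0.3553  0.118 ]
[ 0.5598 -0.2886  0.14  ]
[ 0.5623 -0.4158  0.14  ]
[ 0.6566 -0.2919  0.14  ]
```

Request:
arm_command(
  increments=[
    [0.024, -0.976, 0, 0, 0, 0],
    [0.024, -0.976, 0, 0, 0, 0],
    [0.024, -0.976, 0, 0, 0, 0],
    [0.024, -0.976, 0, 0, 0, 0],
    [0.024, -0.976, 0, 0, 0, 0],
    [0.024, -0.976, 0, 0, 0, 0],
    [0.024, -0.976, 0, 0, 0, 0],
    [0.024, -0.976, 0, 0, 0, 0],
    [0.024, -0.976, 0, 0, 0, 0],
    [0.024, -0.976, 0, 0, 0, 0],
  ],
)

```text
clock: 3.4
eef_pos: [0.5598, -0.13, 0.2503]
eef_rot: [3.141, -0.0, -0.493]
wrist_force: [-0.4, -0.0, 0.1]
finger_gap: 0.0854
```

```bash
python3 - <<'E'
from h import *
im=crop('wrist',(0,0,560,420),1,'w2')
for d in ctrl.look_for('wrist','b1_mid'): print(d, pix('wrist',d['extent'][:2],.025))
E
```

```text
{'extent': [258.1, 143.5, 50.3, 51.6], 'p': 0.69} [ 0.5667 -0.0826  0.025 ]
{'extent': [487.0, 193.6, 105.7, 89.8], 'p': 0.43} [ 0.7696 -0.2541  0.025 ]
```

View pics/w2.png

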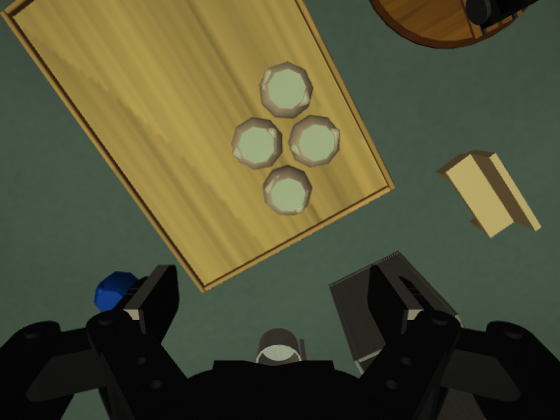

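```bash
python3 - <<'E'
from h import *
L=dict(A=(286.5,89.5),C=(257.5,143),B=(314.5,140),D=(287.5,190.5))
P={k:pix('wrist',v,.027) for k,v in L.items()}
for k in P: print(k,P[k])
a,_=P['A'],0
for q in [(205,291),(392,187),(12,14)]: print('tray',pix('wrist',q,.016))
plan(P['A'][0],P['A'][1],.1,-28)
E
```

```text
A [ 0.6191 -0.0484  0.027 ]
C [ 0.5666 -0.0818  0.027 ]
B [ 0.6221 -0.1079  0.027 ]
D [ 0.5709 -0.1434  0.027 ]
tray [ 0.4179 -0.2119  0.016 ]
tray [ 0.6786 -0.1989  0.016 ]
tray [0.4082 0.1496 0.016 ]
now [ 0.5599 -0.1296  0.2504] [180.   -0.  -28.2]
row [0.055, -0.398, 0.601] [0.0, -0.0, -0.0005]
```

Request:
arm_command(
  increments=[
    [0.055, -0.398, 0.3, 0, 0, 0],
    [0.055, -0.398, 0.3, 0, 0, 0],
    [0.055, -0.398, 0.3, 0, 0, 0],
    [0.055, -0.398, 0.5, 0, 0, 0],
    [0.055, -0.398, 0.65, 0, 0, 0],
    [0.055, -0.398, 0.8, 0, 0, 0],
    [0.055, -0.398, 0.913, 0, 0, 0],
    [0.055, -0.398, 0.913, 0, 0, 0],
    [0.055, -0.398, 0.913, 0, 0, 0],
    [0.055, -0.398, 0.913, 0, 0, 0],
  ],
)

```text
clock: 4.5
eef_pos: [0.6211, -0.0479, 0.0246]
eef_rot: [-3.14, -0.004, -0.491]
wrist_force: [0.7, -0.7, 0.3]
finger_gap: 0.0853
```

Request:
arm_command(
  increments=[
    [0, 0, 0, 0, 0, 0],
    [0, 0, 0, 0, 0, 0],
    [0, 0, 0, 0, 0, 0],
    [0, 0, 0, 0, 0, 0],
    [0, 0, 0, 0, 0, 0],
    [0, 0, 0, 0, 0, 0],
    [0, 0, 0, 0, 0, 0],
    [0, 0, -0.1, 0, 0, 0],
    [0, 0, -0.2, 0, 0, 0],
    [0, 0, -0.3, 0, 0, 0],
  ],
  jaw=-1,
  grip_force=25,
)

```text
clock: 5.5
eef_pos: [0.6188, -0.0473, 0.0976]
eef_rot: [3.141, 0.001, -0.49]
wrist_force: [0.2, 0.6, -0.5]
finger_gap: 0.0572
```

```bash
python3 - <<'E'
from h import *
im=crop('wrist',(0,0,560,420),1,'w3')
plan(.569,.035,.07,0);plan(.569,.035,.023,0)
E
```

```text
now [ 0.6219 -0.0477  0.1031] [-179.9   -0.4  -28.1]
row [-0.344, -0.192, 0.13] [-0.0001, -0.0012, -0.078]
now [ 0.6219 -0.0477  0.1031] [-179.9   -0.4  -28.1]
row [-0.345, -0.191, 0.318] [-0.0001, -0.0012, -0.078]
```

View pics/w3.png

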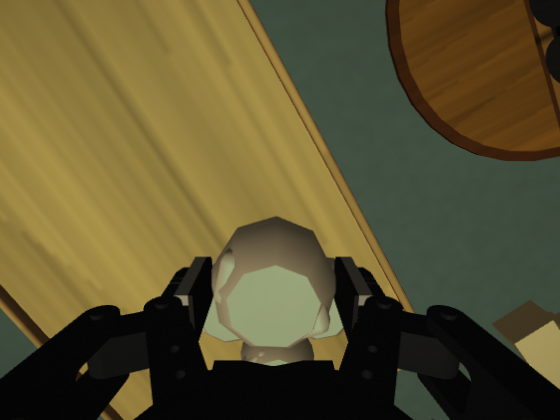

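Request:
arm_command(
  increments=[
    [-0.34, -0.192, 0, 0, 0, -0.078],
    [-0.34, -0.192, 0, 0, 0, -0.078],
    [-0.34, -0.192, 0, 0, 0, -0.078],
    [-0.34, -0.192, 0.1, 0, 0, -0.078],
    [-0.34, -0.192, 0.2, 0, 0, -0.078],
    [-0.34, -0.192, 0.25, 0, 0, -0.078],
    [-0.34, -0.192, 0.28, 0, 0, -0.078],
    [-0.34, -0.192, 0.296, 0, 0, -0.078],
    [-0.34, -0.192, 0.296, 0, 0, -0.078],
    [-0.34, -0.192, 0.296, 0, 0, -0.078],
  ],
)

```text
clock: 6.55
eef_pos: [0.5679, 0.0348, 0.0241]
eef_rot: [3.141, -0.002, -0.001]
wrist_force: [-1.0, -0.5, 1.3]
finger_gap: 0.0573
```

Request:
arm_command(
  increments=[
    [0, 0, 0, 0, 0, 0],
    [0, 0, 0, 0, 0, 0],
    [0, 0, 0, 0, 0, 0],
    [0, 0, 0, 0, 0, 0],
    [0, 0, 0, 0, 0, 0],
    [0, 0, -0.1, 0, 0, 0],
    [0, 0, -0.2, 0, 0, 0],
    [0, 0, -0.3, 0, 0, 0],
    [0, 0, -0.4, 0, 0, 0],
    [0, 0, -0.4, 0, 0, 0],
  ],
  jaw=0.9,
)

```text
clock: 7.55
eef_pos: [0.5697, 0.035, 0.1276]
eef_rot: [3.141, -0.008, -0.0]
wrist_force: [-0.2, -0.6, 0.7]
finger_gap: 0.0816
```

```bash
python3 - <<'E'
from h import *
im=crop('wrist',(0,0,560,420),1,'w4')
plan(.5665,-.082,.122,34);
E
```

```text
now [0.5684 0.035  0.1253] [180.   -0.3  -0. ]
row [-0.007, 0.468, 0.013] [0.0002, -0.0007, -0.0945]
```

View pics/w4.png

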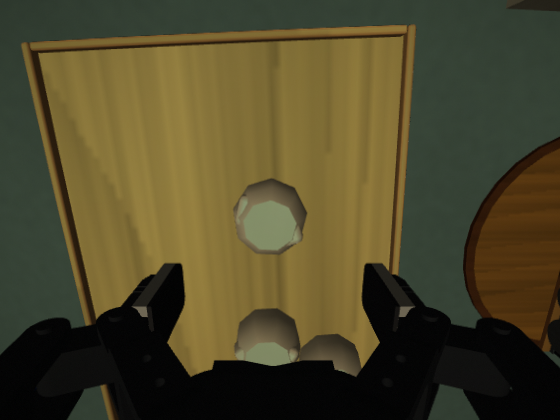

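Request:
arm_command(
  increments=[
    [-0.007, 0.468, 0, 0, 0, -0.0945],
    [-0.007, 0.468, 0, 0, 0, -0.0945],
    [-0.007, 0.468, 0, 0, 0, -0.0945],
    [-0.007, 0.468, 0, 0, 0, -0.0945],
    [-0.007, 0.468, 0.1, 0, 0, -0.0945],
    [-0.007, 0.468, 0.2, 0, 0, -0.0945],
    [-0.007, 0.468, 0.3, 0, 0, -0.0945],
    [-0.007, 0.468, 0.4, 0, 0, -0.0945],
    [-0.007, 0.468, 0.4, 0, 0, -0.0945],
    [-0.007, 0.468, 0.4, 0, 0, -0.0945],
  ],
)

```text
clock: 8.6
eef_pos: [0.564, -0.0817, 0.0218]
eef_rot: [-3.139, 0.002, 0.594]
wrist_force: [0.6, -0.0, 0.9]
finger_gap: 0.0815
```

Request:
arm_command(
  increments=[
    [0, 0, 0, 0, 0, 0],
    [0, 0, 0, 0, 0, 0],
    [0, 0, 0, 0, 0, 0],
    [0, 0, 0, 0, 0, 0],
    [0, 0, 0, 0, 0, 0],
    [0, 0, 0, 0, 0, 0],
    [0, 0, 0, 0, 0, 0],
    [0, 0, -0.1, 0, 0, 0],
    [0, 0, -0.2, 0, 0, 0],
    [0, 0, -0.3, 0, 0, 0],
  ],
  jaw=-1,
)

```text
clock: 9.6
eef_pos: [0.5644, -0.0818, 0.0983]
eef_rot: [-3.14, 0.001, 0.593]
wrist_force: [0.3, -0.2, -1.0]
finger_gap: 0.0572
```

```bash
python3 - <<'E'
from h import *
im=crop('wrist',(0,0,560,420),1,'w5')
plan(.490,-.100,.0985,0);
E
```

```text
now [ 0.5675 -0.0825  0.1035] [179.7  -0.3  34. ]
row [-0.296, -0.115, 0.018] [0.0005, -0.0009, 0.0945]
```

View pics/w5.png

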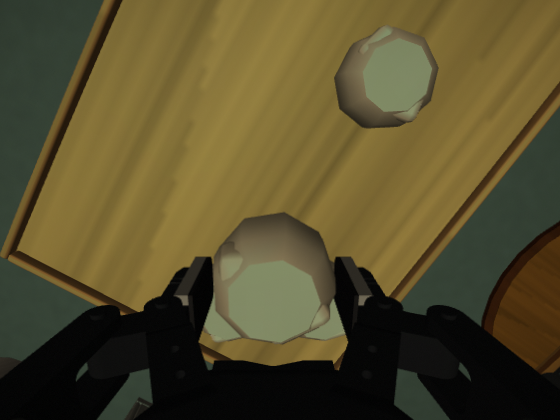

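Request:
arm_command(
  increments=[
    [-0.29, -0.115, 0, 0, 0, 0.0945],
    [-0.29, -0.115, 0, 0, 0, 0.0945],
    [-0.29, -0.115, 0, 0, 0, 0.0945],
    [-0.29, -0.115, 0, 0, 0, 0.0945],
    [-0.29, -0.115, 0.1, 0, 0, 0.0945],
    [-0.29, -0.115, 0.2, 0, 0, 0.0945],
    [-0.29, -0.115, 0.26, 0, 0, 0.0945],
    [-0.29, -0.115, 0.298, 0, 0, 0.0945],
    [-0.29, -0.115, 0.298, 0, 0, 0.0945],
    [-0.29, -0.115, 0.298, 0, 0, 0.0945],
  ],
)

```text
clock: 10.65
eef_pos: [0.4889, -0.0987, 0.0234]
eef_rot: [3.142, -0.0, -0.0]
wrist_force: [-0.4, 0.9, -1.7]
finger_gap: 0.0574
```

Request:
arm_command(
  increments=[
    [0, 0, 0, 0, 0, 0],
    [0, 0, 0, 0, 0, 0],
    [0, 0, 0, 0, 0, 0],
    [0, 0, 0, 0, 0, 0],
    [0, 0, 0, 0, 0, 0],
    [0, 0, -0.1, 0, 0, 0],
    [0, 0, -0.2, 0, 0, 0],
    [0, 0, -0.3, 0, 0, 0],
    [0, 0, -0.4, 0, 0, 0],
    [0, 0, -0.4, 0, 0, 0],
  ],
  jaw=0.9,
)

```text
clock: 11.65
eef_pos: [0.4916, -0.0995, 0.1278]
eef_rot: [3.139, -0.008, -0.0]
wrist_force: [0.4, 0.2, 0.4]
finger_gap: 0.0815
```

```bash
python3 - <<'E'
from h import *
plan(.622,-.1085,.122,-55);
E
```

```text
now [ 0.4916 -0.0995  0.1278] [179.9  -0.4  -0. ]
row [0.521, 0.036, 0.027] [-0.0002, -0.0013, 0.1527]
```

Request:
arm_command(
  increments=[
    [0.524, 0.036, 0, 0, 0, 0.1527],
    [0.524, 0.036, 0, 0, 0, 0.1527],
    [0.524, 0.036, 0, 0, 0, 0.1527],
    [0.524, 0.036, 0, 0, 0, 0.1527],
    [0.524, 0.036, 0, 0, 0, 0.1527],
    [0.524, 0.036, 0, 0, 0, 0.1527],
    [0.524, 0.036, 0.1, 0, 0, 0.1527],
    [0.524, 0.036, 0.25, 0, 0, 0.1527],
    [0.524, 0.036, 0.4, 0, 0, 0.1527],
    [0.524, 0.036, 0.4, 0, 0, 0.1527],
  ],
)

```text
clock: 12.65
eef_pos: [0.6141, -0.1063, 0.0159]
eef_rot: [3.133, 0.011, -0.96]
wrist_force: [-0.9, -0.9, -1.1]
finger_gap: 0.0814
```

Request:
arm_command(
  increments=[
    [0, 0, 0, 0, 0, 0],
    [0, 0, 0, 0, 0, 0],
    [0, 0, 0, 0, 0, 0],
    [0, 0, 0, 0, 0, 0],
    [0, 0, 0, 0, 0, 0],
    [0, 0, 0, 0, 0, 0],
    [0, 0, 0, 0, 0, 0],
    [0, 0, -0.1, 0, 0, 0],
    [0, 0, -0.2, 0, 0, 0],
    [0, 0, -0.3, 0, 0, 0],
  ],
  jaw=-1,
)

```text
clock: 13.65
eef_pos: [0.6193, -0.1076, 0.0988]
eef_rot: [3.141, 0.001, -0.96]
wrist_force: [-0.1, 0.1, -1.3]
finger_gap: 0.0571
```

```bash
python3 - <<'E'
from h import *
im=crop('wrist',(0,0,560,420),1,'w6')
plan(.575,-.055,.0985,0);
E
```

```text
now [ 0.6224 -0.1083  0.1043] [-179.7   -0.3  -55. ]
row [-0.283, 0.033, 0.022] [-0.0003, -0.0011, -0.1527]
```

View pics/w6.png

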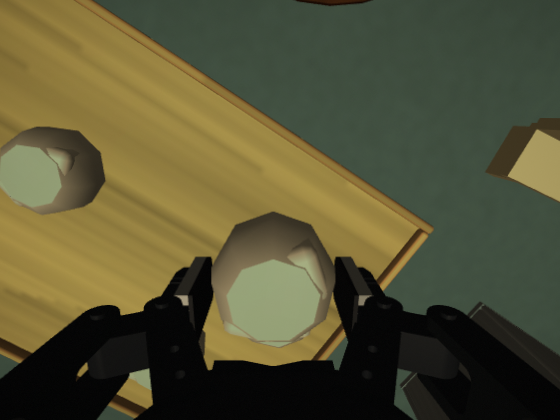

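Request:
arm_command(
  increments=[
    [-0.28, 0.033, 0, 0, 0, -0.1527],
    [-0.28, 0.033, 0, 0, 0, -0.1527],
    [-0.28, 0.033, 0, 0, 0, -0.1527],
    [-0.28, 0.033, 0, 0, 0, -0.1527],
    [-0.28, 0.033, 0, 0, 0, -0.1527],
    [-0.28, 0.033, 0, 0, 0, -0.1527],
    [-0.28, 0.033, 0.14, 0, 0, -0.1527],
    [-0.28, 0.033, 0.26, 0, 0, -0.1527],
    [-0.28, 0.033, 0.297, 0, 0, -0.1527],
    [-0.28, 0.033, 0.297, 0, 0, -0.1527],
  ],
)

```text
clock: 14.7
eef_pos: [0.5726, -0.0551, 0.0241]
eef_rot: [-3.141, 0.002, -0.0]
wrist_force: [0.9, -0.1, -1.2]
finger_gap: 0.0573
```

Request:
arm_command(
  increments=[
    [0, 0, 0, 0, 0, 0],
    [0, 0, 0, 0, 0, 0],
    [0, 0, 0, 0, 0, 0],
    [0, 0, 0, 0, 0, 0],
    [0, 0, 0, 0, 0, 0],
    [0, 0, -0.1, 0, 0, 0],
    [0, 0, -0.25, 0, 0, 0],
    [0, 0, -0.45, 0, 0, 0],
    [0, 0, -0.65, 0, 0, 0],
    [0, 0, -0.8, 0, 0, 0],
  ],
  jaw=0.9,
)

```text
clock: 15.7
eef_pos: [0.5737, -0.0553, 0.2282]
eef_rot: [3.141, -0.004, -0.0]
wrist_force: [0.9, 0.4, -0.7]
finger_gap: 0.0812
```

```bash
python3 - <<'E'
from h import *
im=crop('top',(230,80,500,280),2.9,'t2')
print([(np.round(d['extent']).tolist(),d['p']) for d in ctrl.look_for('top','b1_mid')])
plan(.487,-.349,.25,-21);plan(.487,-.349,.25,69);print(ctrl.observe()['joints'])
E
```

```text
[]
now [ 0.5766 -0.0558  0.2327] [179.9  -0.8  -0. ]
row [-0.357, 1.173, -0.071] [0.0, -0.0022, 0.0583]
now [ 0.5766 -0.0558  0.2327] [179.9  -0.8  -0. ]
row [-0.357, 1.173, -0.071] [0.0017, -0.0016, -0.1917]
[-0.1891 -0.0311  1.8322  0.      1.3268 -0.1889]
```

View pics/t2.png

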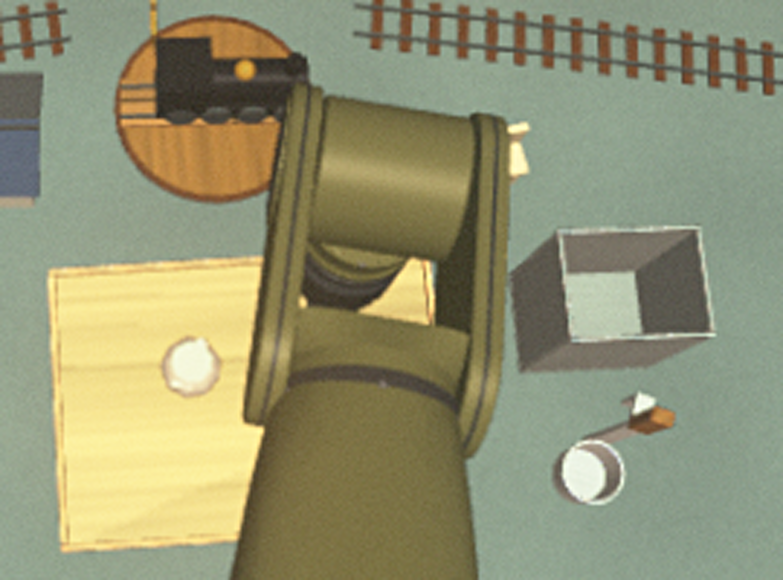

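Request:
arm_command(
  increments=[
    [-0.17, 0.5, -0.08, 0, 0, 0.306],
    [-0.17, 0.5, -0.08, 0, 0, 0.306],
    [-0.17, 0.5, -0.08, 0, 0, 0.306],
    [-0.17, 0.5, -0.08, 0, 0, 0.306],
    [-0.17, 0.5, -0.08, 0, 0, 0.306],
    [-0.17, 0.5, -0.08, 0, 0, 0.306],
    [-0.25, 0.8, -0.08, 0, 0, 0.306],
    [-0.25, 0.8, -0.08, 0, 0, 0.306],
    [-0.25, 0.8, -0.08, 0, 0, 0.306],
    [-0.25, 0.8, -0.08, 0, 0, 0.306],
  ],
  jaw=0.3,
)

```text
clock: 16.8
eef_pos: [0.5097, -0.2559, 0.2432]
eef_rot: [3.14, 0.001, -1.508]
wrist_force: [0.3, -0.1, 0.7]
finger_gap: 0.0556
```

```bash
python3 - <<'E'
from h import *
plan(.4885,-.347,.25,-110)
im=crop('wrist',(0,0,560,420),1,'w7')
im=crop('top',(230,80,500,280),2.9,'t3')
E
```

```text
now [ 0.5097 -0.2559  0.2432] [179.9   0.1 -86.4]
row [0.358, 0.108, -0.027] [0.0002, 0.0001, 0.0655]
```

View pics/w7.png

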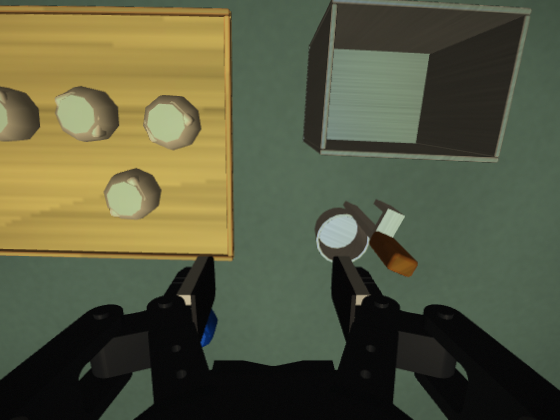

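View pics/t3.png

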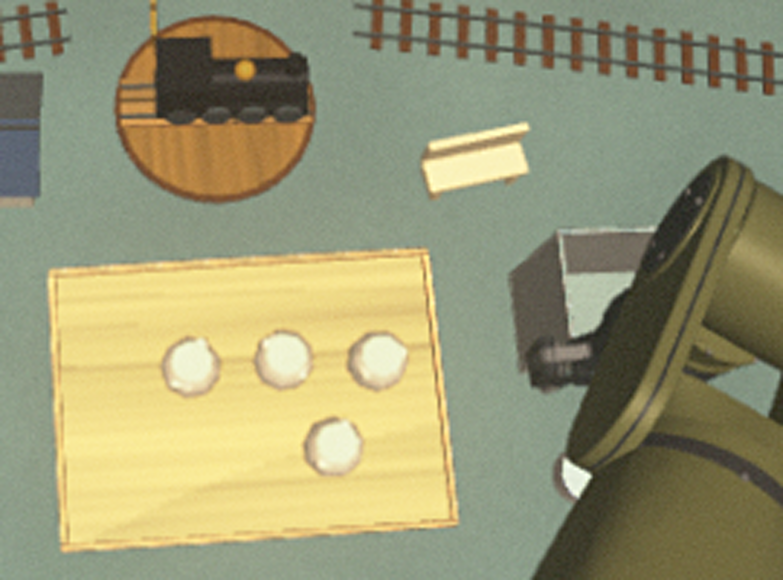

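```bash
python3 - <<'E'
from h import *
c=pix('wrist',(343,236),.038);g=pix('wrist',(404,266),.168);k=pix('wrist',(392,221),.118)
print(c,g,k,np.rad2deg(np.arctan2(*(g-c)[1::-1])),np.rad2deg(np.arctan2(*(k-c)[1::-1])))
for q in [(332,2),(322,153),(497,159),(528,11)]: print(pix('wrist',q,.14))
T=[(190,365),(283,360),(378,360),(333,446)]
P=np.array([pix('top',(230+u/2.9,80+v/2.9),.027)[:2] for u,v in T]);print(P)
from scipy.spatial.distance import pdist;print(pdist(P)-.058)
E
```

```text
[ 0.4609 -0.3367  0.038 ] [ 0.488  -0.3491  0.168 ] [ 0.5055 -0.3554  0.118 ] -24.545652927105532 -22.670845077091187
[ 0.6545 -0.2832  0.14  ]
[ 0.559  -0.2874  0.14  ]
[ 0.5641 -0.4147  0.14  ]
[ 0.6597 -0.4108  0.14  ]
[[ 0.5669  0.0331]
 [ 0.5697 -0.0543]
 [ 0.5677 -0.1439]
 [ 0.4875 -0.0971]]
[0.0294 0.119  0.0945 0.0316 0.0347 0.0349]
```

Request:
arm_command(
  increments=[
    [0.358, 0.108, -0.027, 0, 0, 0.0655],
    [0.358, 0.108, -0.027, 0, 0, 0.0655],
    [0.358, 0.108, -0.027, 0, 0, 0.0655],
    [0.358, 0.108, -0.027, 0, 0, 0.0655],
    [0.358, 0.108, -0.027, 0, 0, 0.0655],
    [0.358, 0.108, -0.027, 0, 0, 0.0655],
    [0.358, 0.108, -0.027, 0, 0, 0.0655],
    [0.358, 0.108, -0.027, 0, 0, 0.0655],
    [0.358, 0.108, -0.027, 0, 0, 0.0655],
    [0.358, 0.108, -0.027, 0, 0, 0.0655],
  ],
)

```text
clock: 17.9
eef_pos: [0.4899, -0.3461, 0.2511]
eef_rot: [-3.141, -0.0, -1.911]
wrist_force: [-0.6, 0.6, -0.2]
finger_gap: 0.0553
```

```bash
python3 - <<'E'
from h import *
im=crop('wrist',(0,0,560,420),1,'w8')
print(toolpose()[0],proj('wrist',[(.4885,-.347,.168),(.4885,-.347,.145)]))
im=crop('scene',(80,100,260,260),3.6,'s8')
E
```

```text
[ 0.4899 -0.3462  0.2511] [[273.9582 225.471 ]
 [273.8845 215.9043]]
```

View pics/w8.png

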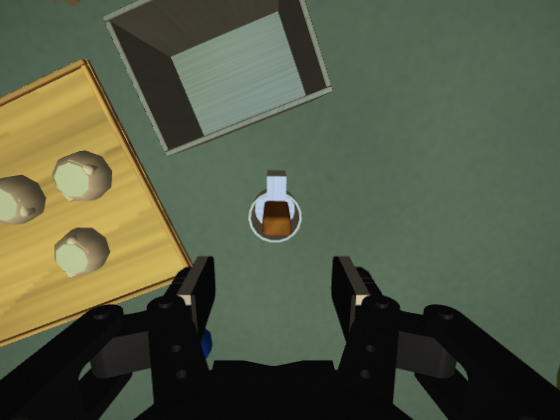

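View pics/s8.png

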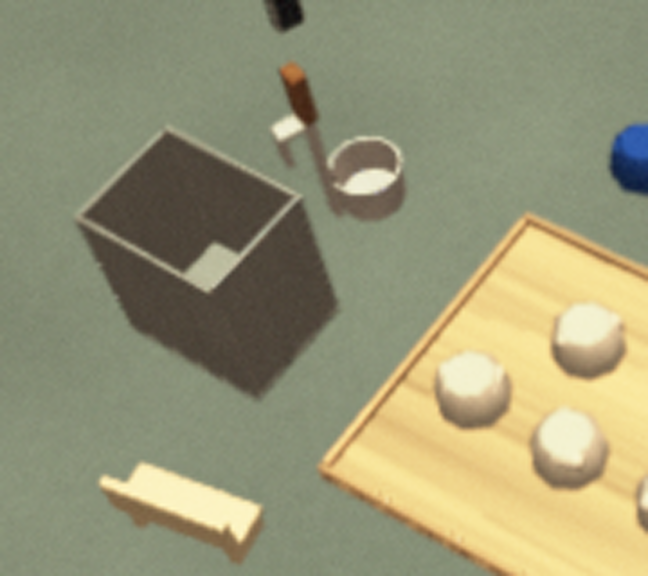

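Request:
arm_command(
  increments=[
    [0.008, 0.002, 0.05, 0, 0, 0],
    [0.008, 0.002, 0.1, 0, 0, 0],
    [0.008, 0.002, 0.15, 0, 0, 0],
    [0.008, 0.002, 0.2, 0, 0, 0],
    [0.008, 0.002, 0.25, 0, 0, 0],
    [0.008, 0.002, 0.3, 0, 0, 0],
    [0.008, 0.002, 0.36, 0, 0, 0],
    [0.008, 0.002, 0.4, 0, 0, 0],
    [0.008, 0.002, 0.432, 0, 0, 0],
    [0.008, 0.002, 0.432, 0, 0, 0],
  ],
)

```text
clock: 19.0
eef_pos: [0.488, -0.3475, 0.1414]
eef_rot: [3.139, 0.001, -1.912]
wrist_force: [1.1, 0.1, 0.6]
finger_gap: 0.0554
```

```bash
python3 - <<'E'
from h import *
im=crop('wrist',(140,140,420,420),2,'w9')
print(toolpose()[0])
im=crop('scene',(80,60,260,200),3.6,'s9')
E
```

```text
[ 0.4885 -0.3479  0.1425]
```

View pics/w9.png

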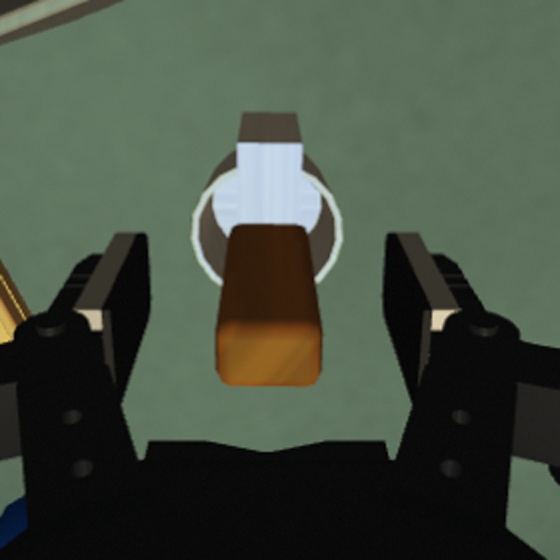

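View pics/s9.png

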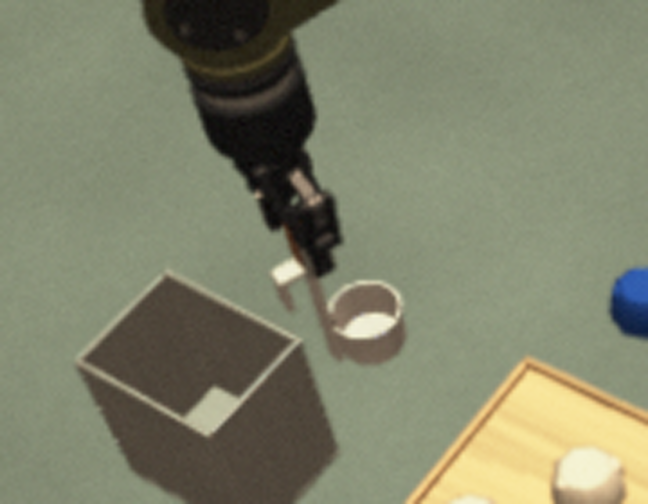

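Request:
arm_command(
  increments=[
    [0, 0, 0, 0, 0, 0],
    [0, 0, 0, 0, 0, 0],
    [0, 0, 0, 0, 0, 0],
    [0, 0, 0, 0, 0, 0],
    [0, 0, 0, 0, 0, 0],
    [0, 0, 0, 0, 0, 0],
    [0, 0, 0, 0, 0, 0],
    [0, 0, 0, 0, 0, 0],
    [0, 0, 0, 0, 0, 0],
    [0, 0, 0, 0, 0, 0],
  ],
  jaw=-1,
  grip_force=40,
)

```text
clock: 20.1
eef_pos: [0.4892, -0.3484, 0.144]
eef_rot: [-3.14, -0.001, -1.912]
wrist_force: [0.4, -0.9, 6.9]
finger_gap: 0.0196
```

```bash
python3 - <<'E'
from h import *
im=crop('wrist',(140,140,420,420),2,'w10')
p,r=toolpose();print(p)
q=(140+270/2,140+355/2);print(q,pix('wrist',q,.168),proj('wrist',[(p[0],p[1],.168)]))
E
```

```text
[ 0.4892 -0.3485  0.144 ]
(275.0, 317.5) [ 0.487  -0.3491  0.168 ] [[271.4554 313.1551]]
```

View pics/w10.png

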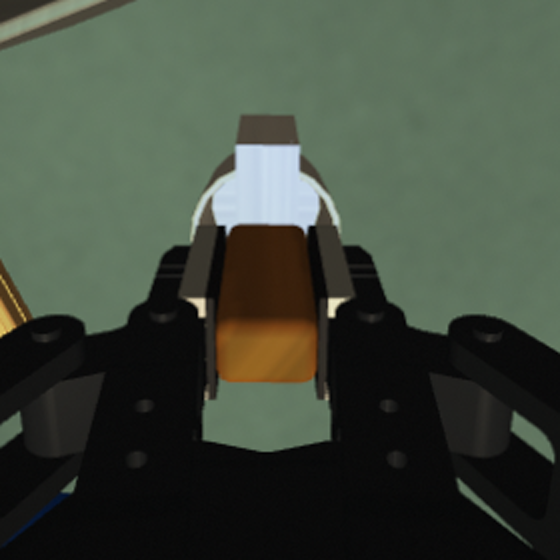

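Request:
arm_command(
  increments=[
    [0, 0, -0.04, 0, 0, 0],
    [0, 0, -0.08, 0, 0, 0],
    [0, 0, -0.12, 0, 0, 0],
    [0, 0, -0.16, 0, 0, 0],
    [0, 0, -0.2, 0, 0, 0],
    [0, 0, -0.24, 0, 0, 0],
    [0, 0, -0.28, 0, 0, 0],
    [0, 0, -0.32, 0, 0, 0],
    [0, 0, -0.34, 0, 0, 0],
    [0, 0, -0.34, 0, 0, 0],
  ],
)

```text
clock: 21.15
eef_pos: [0.489, -0.3484, 0.2294]
eef_rot: [-3.14, -0.001, -1.912]
wrist_force: [0.2, -0.4, -1.1]
finger_gap: 0.0193
```

```bash
python3 - <<'E'
from h import *
im=crop('wrist',(140,140,420,420),2,'w11')
im=crop('scene',(80,60,260,200),3.6,'s11')
plan(.535,-.348,.226,-88.4)
E
```

```text
now [ 0.4885 -0.3479  0.2278] [ 180.     0.  -109.5]
row [-0.062, -0.175, 0.007] [0.0001, 0.0, -0.0587]
```

View pics/w11.png

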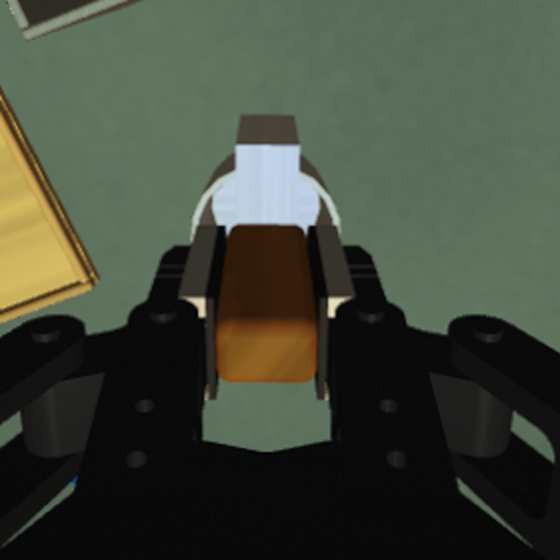

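View pics/s11.png

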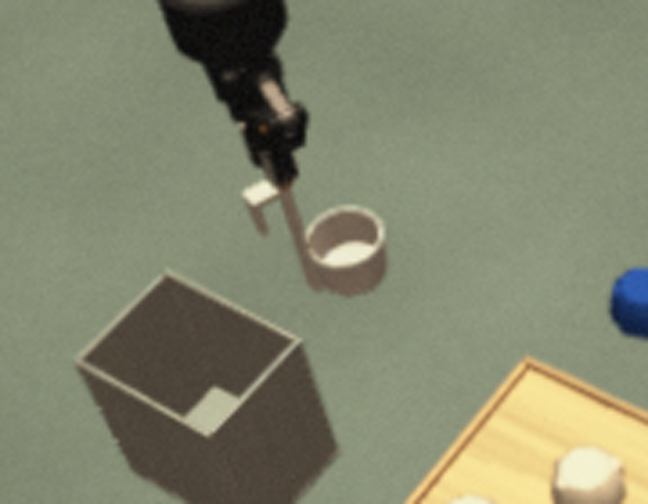

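Request:
arm_command(
  increments=[
    [-0.02, -0.05, 0, 0, 0, -0.0587],
    [-0.04, -0.1, 0, 0, 0, -0.0587],
    [-0.062, -0.175, 0, 0, 0, -0.0587],
    [-0.062, -0.175, 0, 0, 0, -0.0587],
    [-0.062, -0.175, 0, 0, 0, -0.0587],
    [-0.062, -0.175, 0, 0, 0, -0.0587],
    [-0.062, -0.175, 0, 0, 0, -0.0587],
    [-0.062, -0.175, 0, 0, 0, -0.0587],
    [-0.062, -0.175, 0, 0, 0, -0.0587],
    [-0.062, -0.175, 0, 0, 0, -0.0587],
  ],
)

```text
clock: 22.25
eef_pos: [0.5349, -0.3481, 0.2282]
eef_rot: [-3.141, -0.0, -1.543]
wrist_force: [0.3, 0.4, -1.7]
finger_gap: 0.0196
```

```bash
python3 - <<'E'
from h import *
im=crop('wrist',(0,0,560,420),1.4,'w12')
im=crop('scene',(80,60,260,200),3.6,'s12')
plan(.554,-.348,.226,-88.4)
E
```

```text
now [ 0.535  -0.3481  0.2282] [-180.    -0.   -88.4]
row [0.002, -0.076, 0.009] [-0.0, -0.0, -0.0001]
```

View pics/w12.png

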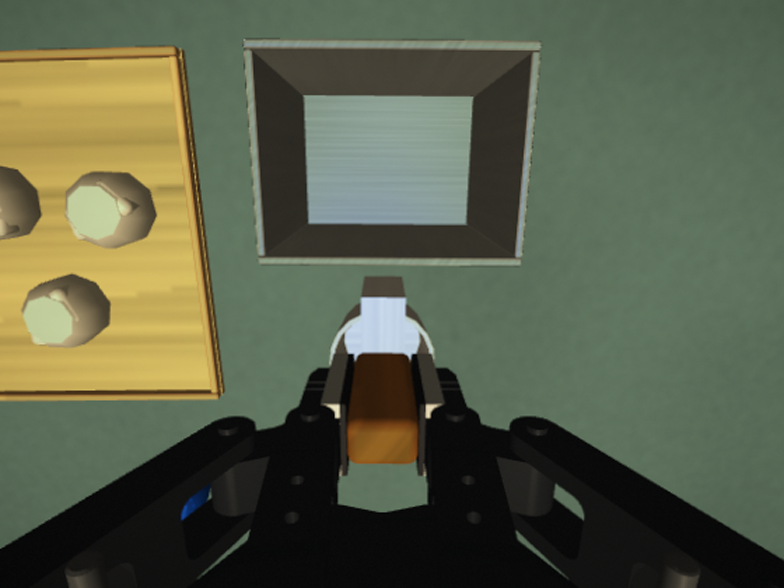

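View pics/s12.png

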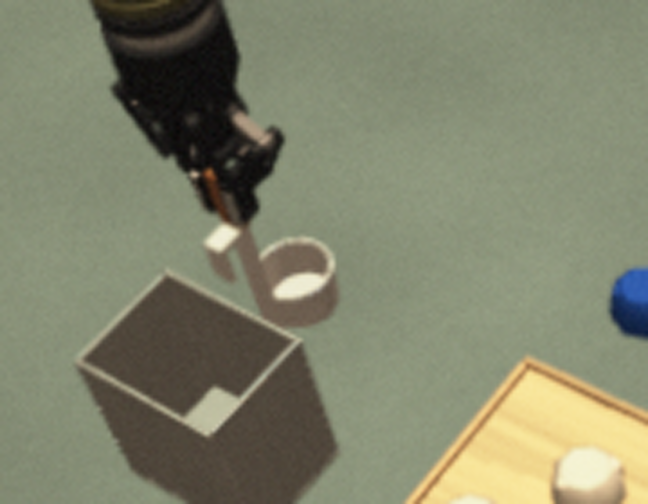

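```bash
python3 - <<'E'
from h import *
print('outer',pix('wrist',(390/1.4,264.5/1.4),.14),'inner',pix('wrist',(390/1.4,258/1.4),.14),pix('wrist',(261/1.4,264/1.4),.14),pix('wrist',(520/1.4,264.5/1.4),.14))
print('far rim outer',pix('wrist',(390/1.4,41/1.4),.14))
print('hook far edge',pix('wrist',(383/1.4,297/1.4),.228-.0315+.006))
print('leg bottom far edge',pix('wrist',(383/1.4,277/1.4),.228-.0315-.027))
print('grip top near edge',pix('wrist',(383/1.4,463/1.4),.228-.1435+.17), 'far', pix('wrist',(383/1.4,428/1.4),.228-.1435+.17))
E
```

```text
outer [ 0.5589 -0.3517  0.14  ] inner [ 0.5621 -0.3516  0.14  ] [ 0.5574 -0.288   0.14  ] [ 0.5607 -0.4159  0.14  ]
far rim outer [ 0.658  -0.3485  0.14  ]
hook far edge [ 0.5602 -0.3481  0.2025]
leg bottom far edge [ 0.5596 -0.3482  0.1695]
grip top near edge [ 0.5288 -0.349   0.2545] far [ 0.5396 -0.3487  0.2545]
```

Request:
arm_command(
  increments=[
    [0, -0.04, 0, 0, 0, 0],
    [0, -0.078, 0, 0, 0, 0],
    [0, -0.078, 0, 0, 0, 0],
    [0, -0.078, 0, 0, 0, 0],
    [0, -0.078, 0.05, 0, 0, 0],
    [0, -0.078, 0.1, 0, 0, 0],
    [0, -0.078, 0.15, 0, 0, 0],
    [0, -0.078, 0.19, 0, 0, 0],
    [0, -0.078, 0.215, 0, 0, 0],
    [0, -0.078, 0.215, 0, 0, 0],
  ],
)

```text
clock: 23.35
eef_pos: [0.5542, -0.3473, 0.1733]
eef_rot: [3.14, 0.001, -1.543]
wrist_force: [0.3, -0.2, -0.4]
finger_gap: 0.0193
```

```bash
python3 - <<'E'
from h import *
im=crop('wrist',(0,0,560,420),1.4,'w13')
im=crop('scene',(80,60,260,200),3.6,'s13')
print(ctrl.observe()['wrist_force'],toolpose()[0])
E
```

```text
[ 0.7076  0.3179 -0.7545] [ 0.5547 -0.3476  0.1745]
```

View pics/w13.png

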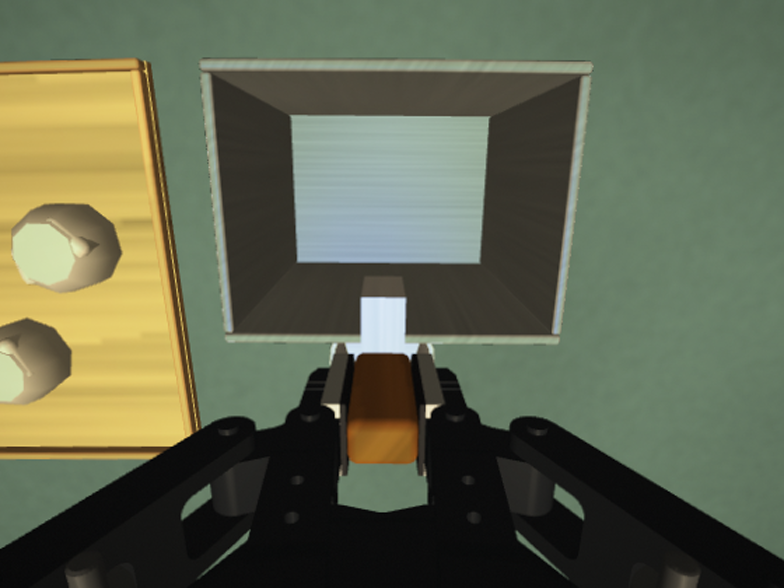

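View pics/s13.png

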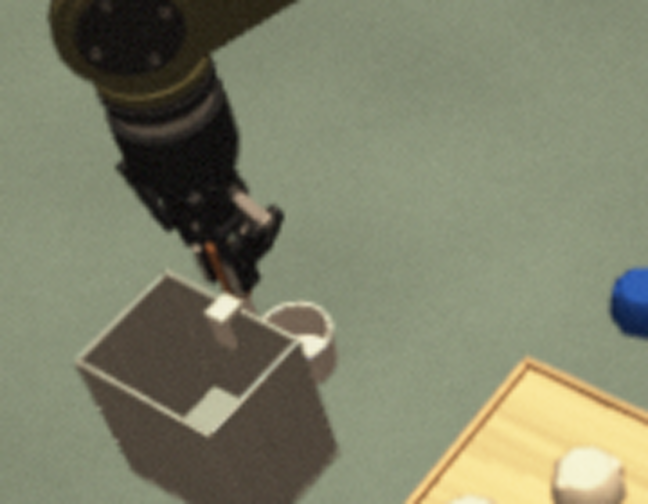

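Request:
arm_command(
  increments=[
    [0, -0.006, 0, 0, 0, 0],
    [0, -0.012, 0, 0, 0, 0],
    [0, -0.012, 0.003, 0, 0, 0],
    [0, -0.012, 0.005, 0, 0, 0],
    [0, -0.012, 0.007, 0, 0, 0],
    [0, -0.012, 0.009, 0, 0, 0],
    [0, -0.012, 0.01, 0, 0, 0],
    [0, -0.012, 0.01, 0, 0, 0],
    [0, -0.012, 0.01, 0, 0, 0],
    [0, -0.012, 0.01, 0, 0, 0],
  ],
)

```text
clock: 24.45
eef_pos: [0.5575, -0.3475, 0.172]
eef_rot: [3.141, -0.0, -1.543]
wrist_force: [-4.5, -0.4, 1.9]
finger_gap: 0.0192
```

Request:
arm_command(
  increments=[
    [0, 0.003, 0.001, 0, 0, 0],
    [0, 0.003, 0.002, 0, 0, 0],
    [0, 0.003, 0.003, 0, 0, 0],
    [0, 0.003, 0.003, 0, 0, 0],
    [0, 0.003, 0.003, 0, 0, 0],
    [0, 0.003, 0.003, 0, 0, 0],
    [0, 0.003, 0.003, 0, 0, 0],
    [0, 0.003, 0.003, 0, 0, 0],
    [0, 0.003, 0.003, 0, 0, 0],
    [0, 0.003, 0.003, 0, 0, 0],
  ],
)

```text
clock: 25.45
eef_pos: [0.5573, -0.3475, 0.1719]
eef_rot: [-3.14, -0.0, -1.543]
wrist_force: [-2.6, 1.1, 5.4]
finger_gap: 0.0197
```

Request:
arm_command(
  increments=[
    [0, 0, 0, 0, 0, 0],
    [0, 0, 0, 0, 0, 0],
    [0, 0, 0, 0, 0, 0],
    [0, 0, 0, 0, 0, 0],
    [0, 0, 0, 0, 0, 0],
    [0, 0, 0, 0, 0, 0],
    [0, 0, 0, 0, 0, 0],
    [0, 0, 0, 0, 0, 0],
    [0, 0, 0, 0, 0, 0],
    [0, 0, 0, 0, 0, 0],
  ],
  jaw=0.2,
)

```text
clock: 26.45
eef_pos: [0.5568, -0.3475, 0.1711]
eef_rot: [-3.142, -0.0, -1.543]
wrist_force: [0.4, -0.6, 0.3]
finger_gap: 0.0513
```

```bash
python3 - <<'E'
from h import *
im=crop('wrist',(0,0,560,420),1.4,'w14')
im=crop('scene',(80,60,260,200),3.6,'s14')
print(ctrl.observe()['wrist_force'],toolpose()[0],ctrl.observe()['finger_gap'])
E
```

```text
[-0.7213 -0.4006 -0.6406] [ 0.5568 -0.3474  0.1711] 0.05119766567346535
```

View pics/w14.png

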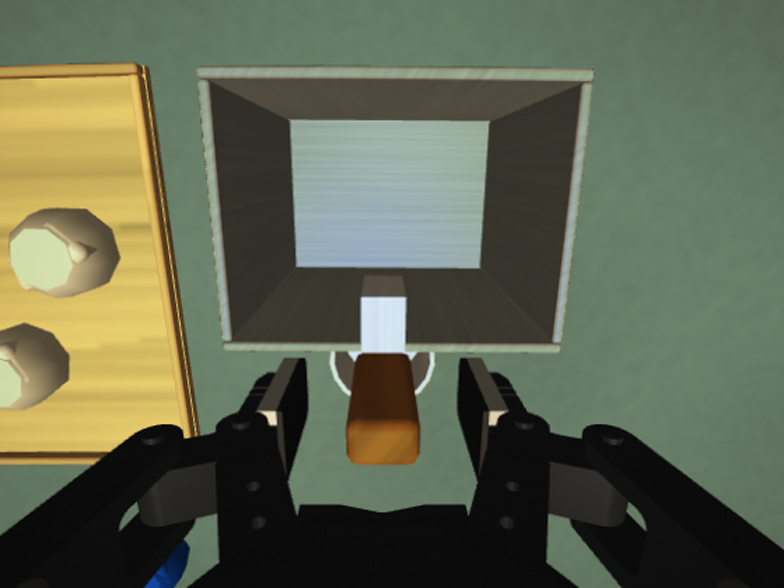

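View pics/s14.png

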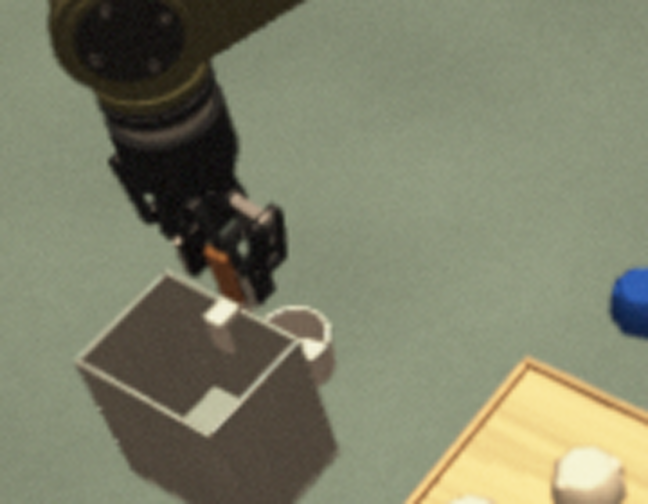

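Request:
arm_command(
  increments=[
    [0, 0, -0.1, 0, 0, 0],
    [0, 0, -0.25, 0, 0, 0],
    [0, 0, -0.4, 0, 0, 0],
    [0, 0, -0.5, 0, 0, 0],
    [0, 0, -0.5, 0, 0, 0],
    [-1, 0.1, -0.5, 0, 0, -0.25],
    [-1, 0.1, -0.5, 0, 0, -0.25],
    [-1, 0.1, -0.5, 0, 0, -0.25],
    [-1, 0.1, -0.5, 0, 0, -0.25],
    [-1, 0.1, -0.5, 0, 0, -0.25],
  ],
)

```text
clock: 27.55
eef_pos: [0.524, -0.0976, 0.2945]
eef_rot: [3.141, 0.002, -0.787]
wrist_force: [0.9, 0.6, 0.6]
finger_gap: 0.0513
```

```bash
python3 - <<'E'
from h import *
im=crop('scene',(80,60,260,260),2.9,'s15')
im=crop('top',(0,0,560,420),1,'t15')
plan(.46,.1,.3,76)
E
```

```text
now [ 0.5239 -0.0946  0.2949] [-180.     0.1  -45. ]
row [-0.731, -0.37, -0.018] [-0.0005, 0.0001, -0.336]
```

View pics/s15.png

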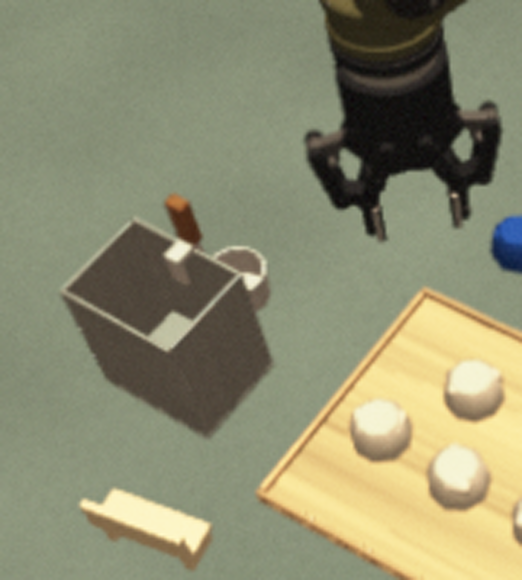

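View pics/t15.png

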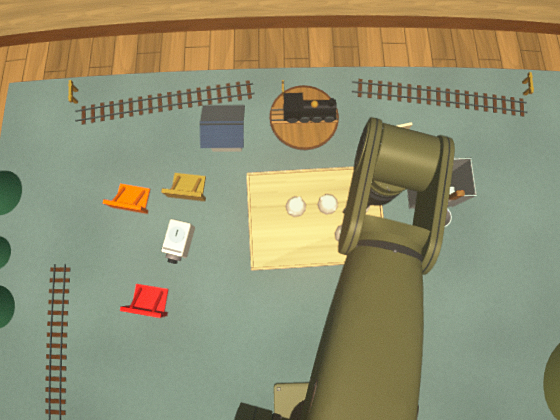

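Request:
arm_command(
  increments=[
    [-0.73, -0.37, 0, 0, 0, -0.335],
    [-0.73, -0.37, 0, 0, 0, -0.335],
    [-0.73, -0.37, 0, 0, 0, -0.335],
    [-0.73, -0.37, 0, 0, 0, -0.335],
    [-0.73, -0.37, 0, 0, 0, -0.335],
    [-0.73, -0.37, 0, 0, 0, -0.335],
    [-0.73, -0.37, 0, 0, 0, -0.335],
    [-0.73, -0.37, 0, 0, 0, -0.335],
    [-0.73, -0.37, 0, 0, 0, -0.335],
    [-0.73, -0.37, 0, 0, 0, -0.335],
  ],
  jaw=1,
)

```text
clock: 28.65
eef_pos: [0.4627, 0.095, 0.2947]
eef_rot: [-3.141, 0.002, 0.712]
wrist_force: [-0.0, -0.6, -0.4]
finger_gap: 0.0852
```

```bash
python3 - <<'E'
from h import *
plan(.44,.345,.28,78)
E
```

```text
now [0.4627 0.095  0.2947] [-180.     0.1   40.8]
row [0.585, -0.816, 0.059] [-0.0002, 0.0002, -0.1033]
```

Request:
arm_command(
  increments=[
    [0.585, -0.816, 0.06, 0, 0, -0.1033],
    [0.585, -0.816, 0.06, 0, 0, -0.1033],
    [0.585, -0.816, 0.06, 0, 0, -0.1033],
    [0.585, -0.816, 0.06, 0, 0, -0.1033],
    [0.585, -0.816, 0.06, 0, 0, -0.1033],
    [0.585, -0.816, 0.06, 0, 0, -0.1033],
    [0.585, -0.816, 0.06, 0, 0, -0.1033],
    [0.585, -0.816, 0.06, 0, 0, -0.1033],
    [0.585, -0.816, 0.06, 0, 0, -0.1033],
    [0.585, -0.816, 0.06, 0, 0, -0.1033],
  ],
)

```text
clock: 29.65
eef_pos: [0.4421, 0.3444, 0.2813]
eef_rot: [3.141, -0.0, 1.354]
wrist_force: [-0.1, -0.3, -1.0]
finger_gap: 0.0856
```

```bash
python3 - <<'E'
from h import *
print(toolpose()[0])
im=crop('wrist',(0,0,560,420),1.4,'w16')
E
```

```text
[0.4421 0.3444 0.2813]
```

View pics/w16.png

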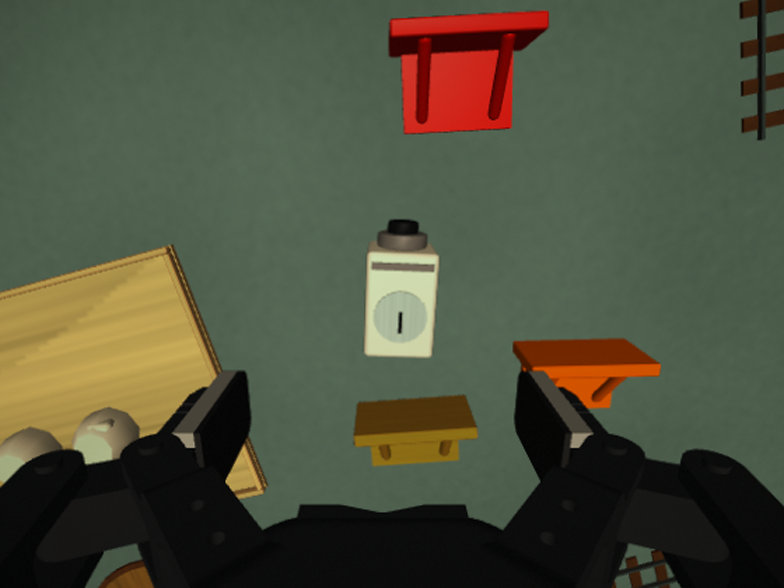

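```bash
python3 - <<'E'
from h import *
im=crop('wrist',(240,140,350,340),3,'w17')
E
```

```text
(no output)
```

View pics/w17.png

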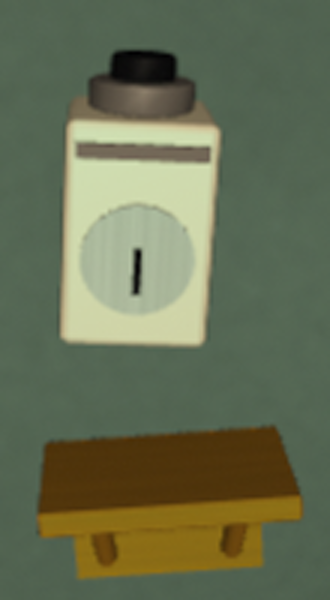

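```bash
python3 - <<'E'
from h import *
P=lambda u,v,z: pix('wrist',(240+u/3,140+v/3),z)[:2]
b=[P(45,443,0),P(276,428,0)];t=[P(38,514,.062),P(300,494,.062)]
for n,e in (('bot',b),('top',t)):
    d=e[0]-e[1]; print(n,e,np.linalg.norm(d),'mid',(e[0]+e[1])/2,'yaw',np.rad2deg(np.arctan2(-d[0],d[1])))
T=[P(69,122,.06),P(219,127,.06),P(206,345,.06),P(61,340,.06)]
print(T);c=sum(T)/4
ax=(T[2]+T[3]-T[0]-T[1])/2;print('c',c,np.linalg.norm(ax),np.rad2deg(np.arctan2(ax[1],ax[0])), 'w',np.linalg.norm(T[0]-T[1]),np.linalg.norm(T[2]-T[3]))
e=T[2]-T[3];print('back edge yaw',np.rad2deg(np.arctan2(-e[0],e[1])),np.rad2deg(np.arctan2(e[0],-e[1])))
e=T[1]-T[0];print(np.rad2deg(np.arctan2(-e[0],e[1])))
print('button',P(143,67,.03))
E
```

```text
bot [array([0.5934, 0.2852]), array([0.6093, 0.3939])] 0.10987949989139438 mid [0.6013 0.3395] yaw 171.69404358846052
top [array([0.5915, 0.2859]), array([0.6057, 0.3934])] 0.10839251183627922 mid [0.5986 0.3397] yaw 172.51390673412692
[array([0.4345, 0.335 ]), array([0.4482, 0.3886]), array([0.5328, 0.3678]), array([0.5185, 0.3125])]
c [0.4835 0.351 ] 0.08698004913415737 -14.357168693069037 w 0.05533553335437422 0.057134439943330846
back edge yaw -14.563115502833288 165.43688449716672
-14.322183453928584
button [0.4247 0.3662]
```

```bash
python3 - <<'E'
from h import *
plan(.484,.3505,.036,75.6)
E
```

```text
now [0.442  0.3447 0.2814] [180.   -0.   77.6]
row [0.058, 0.159, 0.982] [0.0001, -0.0001, 0.0056]
```

Request:
arm_command(
  increments=[
    [0.058, 0.159, 0, 0, 0, 0.0056],
    [0.058, 0.159, 0.2, 0, 0, 0.0056],
    [0.058, 0.159, 0.4, 0, 0, 0.0056],
    [0.058, 0.159, 0.55, 0, 0, 0.0056],
    [0.058, 0.159, 0.65, 0, 0, 0.0056],
    [0.058, 0.159, 0.7, 0, 0, 0.0056],
    [0.058, 0.159, 0.7, 0, 0, 0.0056],
    [0.058, 0.159, 0.7, 0, 0, 0.0056],
    [0.058, 0.159, 0.7, 0, 0, 0.0056],
    [0.058, 0.159, 0.7, 0, 0, 0.0056],
  ],
)

```text
clock: 30.75
eef_pos: [0.4846, 0.3519, 0.1082]
eef_rot: [3.139, -0.002, 1.321]
wrist_force: [-0.0, 0.0, -0.1]
finger_gap: 0.0852
```

```bash
python3 - <<'E'
from h import *
im=crop('wrist',(0,0,560,420),1.4,'w18')
plan(.484,.3505,.036,75.6)
E
```

```text
now [0.4844 0.3518 0.1079] [179.9  -0.1  75.7]
row [-0.006, -0.001, 0.288] [0.0003, -0.0003, 0.0002]
```

View pics/w18.png

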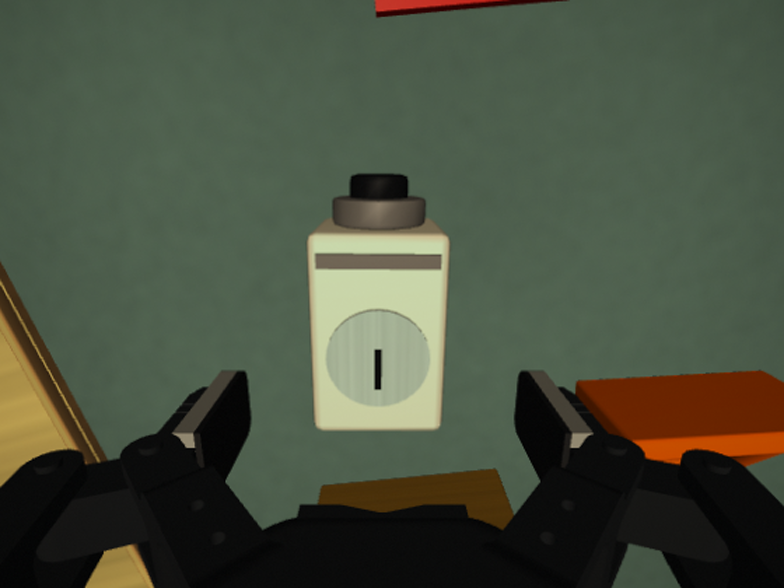

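Request:
arm_command(
  increments=[
    [-0.006, 0, 0.05, 0, 0, 0],
    [-0.006, 0, 0.1, 0, 0, 0],
    [-0.006, 0, 0.15, 0, 0, 0],
    [-0.006, 0, 0.2, 0, 0, 0],
    [-0.006, 0, 0.25, 0, 0, 0],
    [-0.006, 0, 0.287, 0, 0, 0],
    [-0.006, 0, 0.287, 0, 0, 0],
    [-0.006, 0, 0.287, 0, 0, 0],
    [-0.006, 0, 0.287, 0, 0, 0],
    [-0.006, 0, 0.287, 0, 0, 0],
  ],
)

```text
clock: 31.8
eef_pos: [0.4837, 0.3502, 0.0353]
eef_rot: [3.14, -0.001, 1.321]
wrist_force: [0.6, 0.2, 1.1]
finger_gap: 0.0856
```

Request:
arm_command(
  increments=[
    [0, 0, 0, 0, 0, 0],
    [0, 0, 0, 0, 0, 0],
    [0, 0, 0, 0, 0, 0],
    [0, 0, 0, 0, 0, 0],
    [0, 0, 0, 0, 0, 0],
    [0, 0, 0, 0, 0, 0],
    [0, 0, 0, 0, 0, 0],
    [0, 0, 0, 0, 0, 0],
    [0, 0, 0, 0, 0, 0],
    [0, 0, 0, 0, 0, 0],
  ],
  jaw=-1,
  grip_force=40,
)

```text
clock: 32.8
eef_pos: [0.4836, 0.3502, 0.035]
eef_rot: [3.141, -0.001, 1.321]
wrist_force: [0.5, 2.1, 4.8]
finger_gap: 0.0572
```

```bash
python3 - <<'E'
from h import *
im=crop('wrist',(0,0,560,420),1.4,'w19')
print(ctrl.observe()['wrist_force'])
p,r=toolpose()
for q in [(316,426),(441,427),(309,238),(448,238)]: print(pix('wrist',(q[0]/1.4,q[1]/1.4),.06))
plan(.553,.346,.038,82.1)
E
```

```text
[-0.0674  2.6906  5.4975]
[0.4744 0.3339 0.06  ]
[0.483  0.3659 0.06  ]
[0.4262 0.3467 0.06  ]
[0.4343 0.3781 0.06  ]
now [0.4836 0.3502 0.035 ] [180.   -0.1  75.7]
row [0.052, 0.273, -0.012] [0.0001, -0.0002, -0.0179]
```

View pics/w19.png

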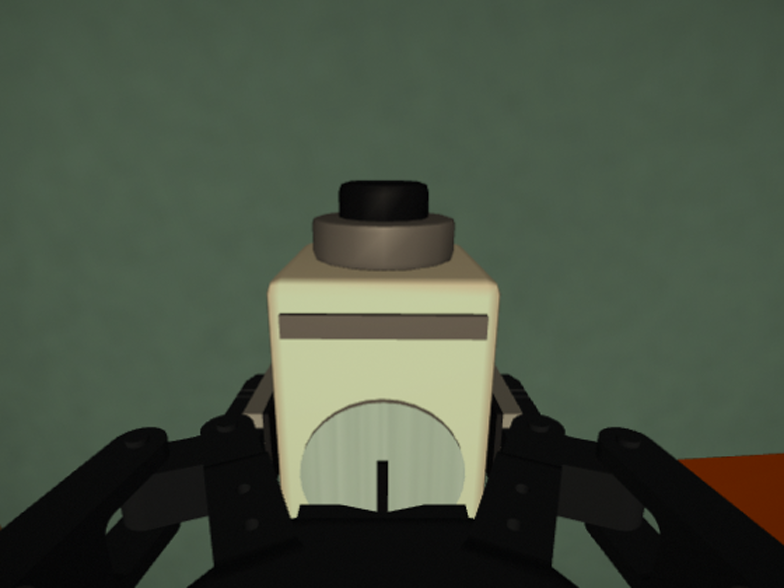

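```bash
python3 - <<'E'
from h import *
p,r=toolpose()
e=pix('wrist',(383/1.4,283/1.4),.06); print(e, np.linalg.norm((e-p)[:2]))
print(r.inv().apply(e-p))
plan(.5495,.3465,.039,82.1)
E
```

```text
[0.441  0.3608 0.06  ] 0.04389631694785448
[-0.0003 -0.0439 -0.0251]
now [0.4836 0.3502 0.035 ] [180.   -0.1  75.7]
row [0.051, 0.259, -0.016] [0.0001, -0.0002, -0.0179]
```

Request:
arm_command(
  increments=[
    [0, 0, -0.016, 0, 0, 0],
    [0, 0, -0.016, 0, 0, 0],
    [0.02, 0.08, -0.016, 0, 0, -0.018],
    [0.03, 0.15, -0.016, 0, 0, -0.018],
    [0.045, 0.22, -0.016, 0, 0, -0.018],
    [0.051, 0.259, -0.016, 0, 0, -0.018],
    [0.051, 0.259, -0.016, 0, 0, -0.018],
    [0.051, 0.259, -0.016, 0, 0, -0.018],
    [0.051, 0.259, -0.016, 0, 0, -0.018],
    [0.051, 0.259, -0.016, 0, 0, -0.018],
  ],
)

```text
clock: 33.85
eef_pos: [0.5481, 0.3462, 0.038]
eef_rot: [-3.141, 0.0, 1.435]
wrist_force: [-0.0, 0.6, -3.3]
finger_gap: 0.0575
```

```bash
python3 - <<'E'
from h import *
print(ctrl.observe()['wrist_force'])
im=crop('wrist',(0,0,560,420),1.4,'w20')
crop('scene',(320,200,490,380),3.3,'s20')
plan(.5495,.3465,.036,82.1)
E
```

```text
[-0.0406  0.5953 -3.307 ]
now [0.5485 0.3463 0.0383] [-180.     0.    82.2]
row [0.001, 0.004, 0.009] [-0.0, 0.0, 0.0002]
```

View pics/s20.png

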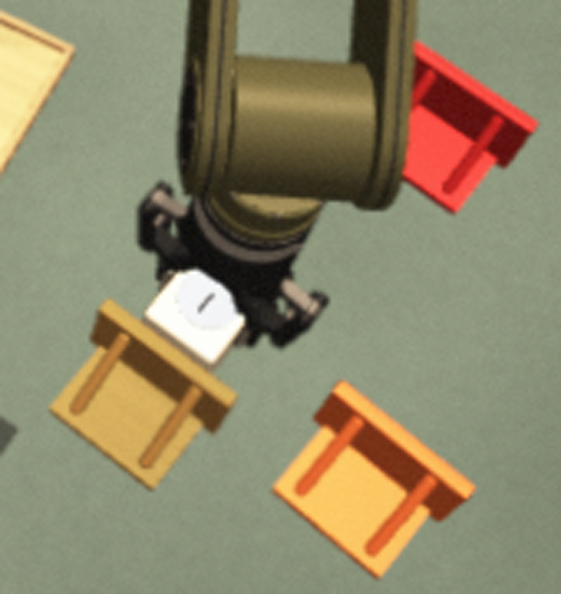

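Request:
arm_command(
  increments=[
    [0, 0, 0.006, 0, 0, 0],
    [0, 0, 0.012, 0, 0, 0],
    [0, 0, 0.015, 0, 0, 0],
    [0, 0, 0.015, 0, 0, 0],
    [0, 0.006, 0.015, 0, 0, 0],
    [0, 0.01, 0.015, 0, 0, 0],
    [0, 0.015, 0.015, 0, 0, 0],
    [0, 0.02, 0.015, 0, 0, 0],
    [0, 0.02, 0.015, 0, 0, 0],
    [0, 0.02, 0.015, 0, 0, 0],
  ],
)

```text
clock: 34.95
eef_pos: [0.5535, 0.3458, 0.035]
eef_rot: [-3.14, -0.0, 1.434]
wrist_force: [-6.4, 0.7, 4.9]
finger_gap: 0.0571
```

Request:
arm_command(
  increments=[
    [0, 0.002, 0, 0, 0, 0],
    [0, 0.004, 0, 0, 0, 0],
    [0, 0.006, 0, 0, 0, 0],
    [0, 0.008, 0, 0, 0, 0],
    [0, 0.008, 0, 0, 0, 0],
    [0, 0.008, 0, 0, 0, 0],
    [0, 0.008, 0, 0, 0, 0],
    [0, 0.008, 0, 0, 0, 0],
    [0, 0.008, 0, 0, 0, 0],
    [0, 0.008, 0, 0, 0, 0],
  ],
)

```text
clock: 35.95
eef_pos: [0.5536, 0.3457, 0.035]
eef_rot: [-3.136, 0.001, 1.435]
wrist_force: [-13.5, -0.2, 8.8]
finger_gap: 0.0576
```

Request:
arm_command(
  increments=[
    [0, 0, 0, 0, 0, 0],
    [0, 0, 0, 0, 0, 0],
    [0, 0, 0, 0, 0, 0],
    [0, 0, 0, 0, 0, 0],
    [0, 0, 0, 0, 0, 0],
    [0, 0, -0.05, 0, 0, 0],
    [0, 0, -0.15, 0, 0, 0],
    [0, 0, -0.3, 0, 0, 0],
    [0, -0.3, -0.45, 0, 0, 0],
    [0, -0.6, -0.45, 0, 0, 0],
  ],
  jaw=1,
)

```text
clock: 36.95
eef_pos: [0.4649, 0.3592, 0.1444]
eef_rot: [3.135, -0.006, 1.432]
wrist_force: [0.4, 0.2, -0.9]
finger_gap: 0.0854
```

```bash
python3 - <<'E'
from h import *
p,r=toolpose();print(p)
im=crop('wrist',(0,0,560,420),1.4,'w21')
crop('scene',(320,200,490,380),3.3,'s21')
crop('top',(0,0,560,420),1.4,'t21')
E
```

```text
[0.4649 0.3592 0.1444]
```

View pics/s21.png

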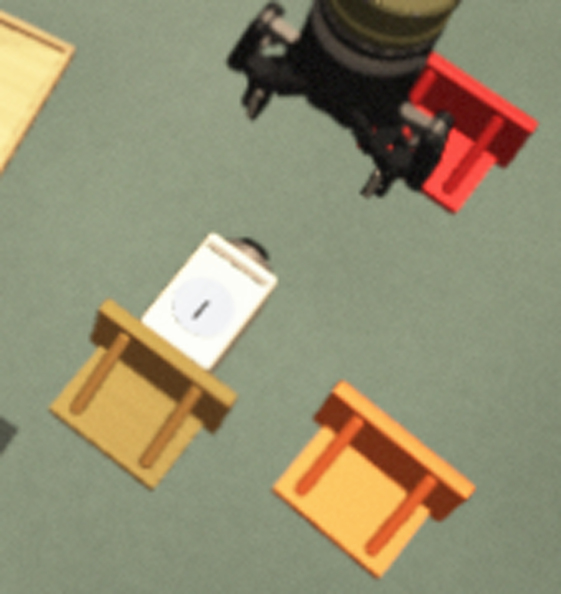

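View pics/t21.png

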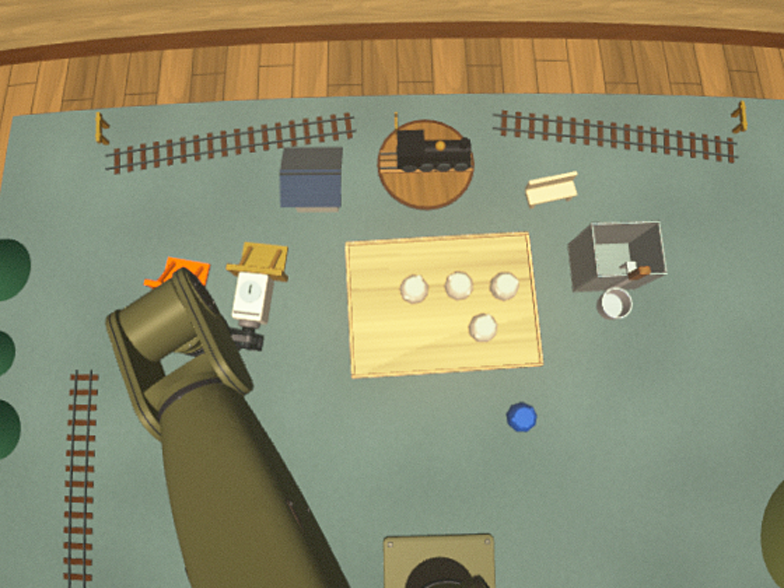

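View pics/w21.png

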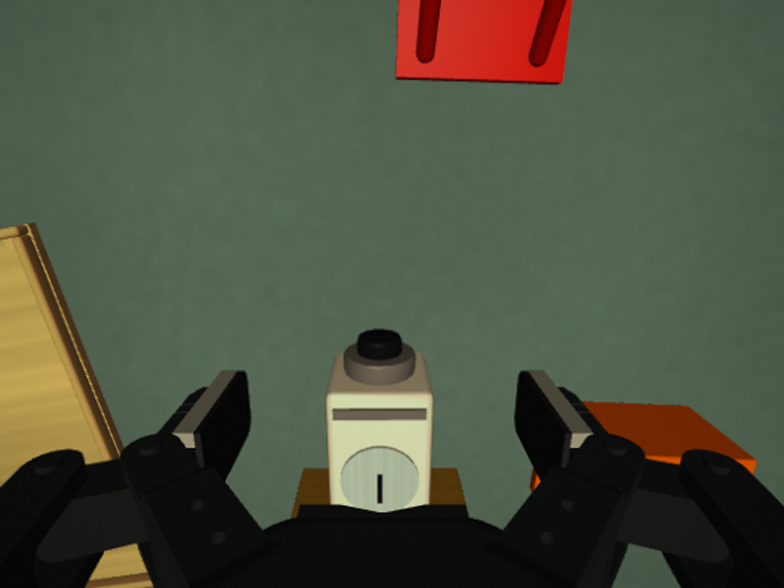

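```bash
python3 - <<'E'
from h import *
p,r=toolpose()
b=pix('wrist',(380/1.4,336/1.4),.040); print('button upper',b, r.inv().apply(b-p))
t=[pix('wrist',(x/1.4,396/1.4),.06) for x in (328,431)];print(t,r.inv().apply((t[0]+t[1])/2-p))
print('red foot',pix('wrist',(480/1.4,80/1.4),.0))
T=lambda u,v:pix('scene',(320+u/3.3,200+v/3.3),.06)[:2]
q=[T(213,234),T(277,281),T(207,369),T(141,319)];print(q,sum(q)/4)
plan(.451,.3605,.030,82.1)
E
```

```text
button upper [0.4789 0.3548 0.04  ] [-0.0015  0.0182  0.1007]
[array([0.5006, 0.3246, 0.06  ]), array([0.5078, 0.3776, 0.06  ])] [-0.0017  0.0438  0.0807]
red foot [0.3524 0.4275 0.    ]
[array([0.5109, 0.3258]), array([0.5193, 0.3801]), array([0.603 , 0.3674]), array([0.595 , 0.3125])] [0.557  0.3465]
now [0.4609 0.3586 0.1407] [179.9  -0.1  82.3]
row [0.002, -0.041, 0.443] [0.0002, -0.0002, 0.0006]
```

Request:
arm_command(
  increments=[
    [-0.005, -0.041, 0, 0, 0, 0],
    [-0.005, -0.041, 0, 0, 0, 0],
    [-0.005, -0.041, 0, 0, 0, 0],
    [-0.005, -0.041, 0.1, 0, 0, 0],
    [-0.005, -0.041, 0.2, 0, 0, 0],
    [-0.005, -0.041, 0.3, 0, 0, 0],
    [-0.005, -0.041, 0.4, 0, 0, 0],
    [-0.005, -0.041, 0.44, 0, 0, 0],
    [-0.005, -0.041, 0.44, 0, 0, 0],
    [-0.005, -0.041, 0.44, 0, 0, 0],
  ],
  jaw=-1,
)

```text
clock: 38.1
eef_pos: [0.4532, 0.3585, 0.0298]
eef_rot: [3.141, -0.001, 1.434]
wrist_force: [-0.5, 0.5, 0.2]
finger_gap: -0.0001
```

```bash
python3 - <<'E'
from h import *
print(toolpose()[0],ctrl.observe()['wrist_force'],ctrl.observe()['finger_gap'])
im=crop('wrist',(0,0,560,420),1.4,'w22')
crop('scene',(320,200,490,380),3.3,'s22')
E
```

```text
[0.4532 0.3585 0.0298] [-0.5357  0.4736  0.1603] -0.00014769217070702715
```

View pics/w22.png

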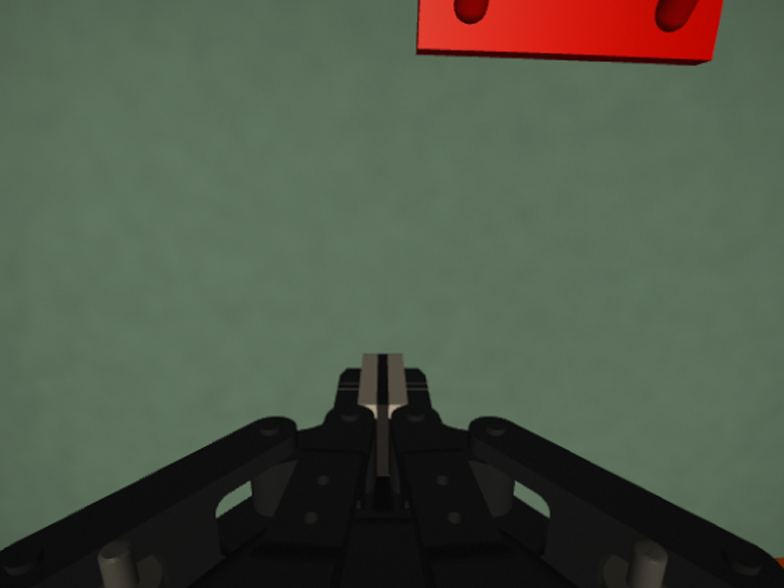

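View pics/s22.png

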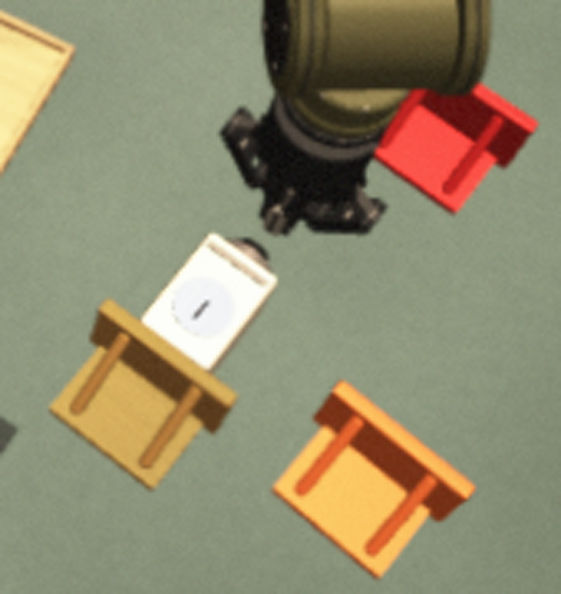

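Request:
arm_command(
  increments=[
    [0, 0.02, 0, 0, 0, 0],
    [0, 0.04, 0, 0, 0, 0],
    [0, 0.06, 0, 0, 0, 0],
    [0, 0.07, 0, 0, 0, 0],
    [0, 0.074, 0, 0, 0, 0],
    [0, 0.078, 0, 0, 0, 0],
    [0, 0.082, 0, 0, 0, 0],
    [0, 0.086, 0, 0, 0, 0],
    [0, 0.09, 0, 0, 0, 0],
    [0, 0.09, 0, 0, 0, 0],
  ],
)

```text
clock: 39.2
eef_pos: [0.4747, 0.3552, 0.0291]
eef_rot: [3.142, -0.0, 1.434]
wrist_force: [0.1, 0.7, -0.7]
finger_gap: 0.0
```

Request:
arm_command(
  increments=[
    [0, 0.003, 0, 0, 0, 0],
    [0, 0.006, 0, 0, 0, 0],
    [0, 0.009, 0, 0, 0, 0],
    [0, 0.012, 0, 0, 0, 0],
    [0, 0.015, 0, 0, 0, 0],
    [0, 0.018, 0, 0, 0, 0],
    [0, 0.02, 0, 0, 0, 0],
    [0, 0.02, 0, 0, 0, 0],
    [0, 0.02, 0, 0, 0, 0],
    [0, 0.02, 0, 0, 0, 0],
  ],
)

```text
clock: 40.2
eef_pos: [0.4794, 0.3545, 0.029]
eef_rot: [-3.141, 0.0, 1.434]
wrist_force: [-4.1, 1.4, 3.0]
finger_gap: 0.0001
```

Request:
arm_command(
  increments=[
    [0, 0.002, 0, 0, 0, 0],
    [0, 0.004, 0, 0, 0, 0],
    [0, 0.006, 0, 0, 0, 0],
    [0, 0.008, 0, 0, 0, 0],
    [0, 0.01, 0, 0, 0, 0],
    [0, 0.012, 0, 0, 0, 0],
    [0, 0.012, 0, 0, 0, 0],
    [0, 0.012, 0, 0, 0, 0],
    [0, 0.012, 0, 0, 0, 0],
    [0, 0.012, 0, 0, 0, 0],
  ],
)

```text
clock: 41.2
eef_pos: [0.4821, 0.3541, 0.029]
eef_rot: [-3.141, 0.0, 1.434]
wrist_force: [-6.4, 1.0, 3.7]
finger_gap: -0.0002
```

Request:
arm_command(
  increments=[
    [0, 0.002, 0, 0, 0, 0],
    [0, 0.004, 0, 0, 0, 0],
    [0, 0.006, 0, 0, 0, 0],
    [0, 0.008, 0, 0, 0, 0],
    [0, 0.008, 0, 0, 0, 0],
    [0, 0.008, 0, 0, 0, 0],
    [0, 0.008, 0, 0, 0, 0],
    [0, 0.008, 0, 0, 0, 0],
    [0, 0.008, 0, 0, 0, 0],
    [0, 0.008, 0, 0, 0, 0],
  ],
)

```text
clock: 42.2
eef_pos: [0.4825, 0.354, 0.029]
eef_rot: [-3.137, 0.001, 1.434]
wrist_force: [-12.0, 1.0, 7.0]
finger_gap: 0.0002
```

Request:
arm_command(
  increments=[
    [0, 0, 0, 0, 0, 0],
    [0, -0.01, 0, 0, 0, 0],
    [0, -0.03, 0, 0, 0, 0],
    [0, -0.06, 0, 0, 0, 0],
    [0, -0.1, 0, 0, 0, 0],
    [0, -0.14, 0, 0, 0, 0],
    [0, -0.18, 0, 0, 0, 0],
    [0, -0.18, -0.2, 0, 0, 0],
    [0, -0.18, -0.4, 0, 0, 0],
    [0, -0.18, -0.6, 0, 0, 0],
  ],
)

```text
clock: 43.2
eef_pos: [0.4389, 0.3597, 0.1803]
eef_rot: [-3.141, 0.001, 1.434]
wrist_force: [1.0, 0.4, 0.2]
finger_gap: -0.0005
```

```bash
python3 - <<'E'
from h import *
print(toolpose()[0])
crop('wrist',(0,0,560,420),1.4,'w23')
crop('scene',(0,0,560,420),1.4,'s23')
crop('top',(0,0,560,420),1.4,'t23')
crop('scene',(320,200,490,380),3.3,'s23b')
E
```

```text
[0.4389 0.3597 0.1803]
```

View pics/w23.png

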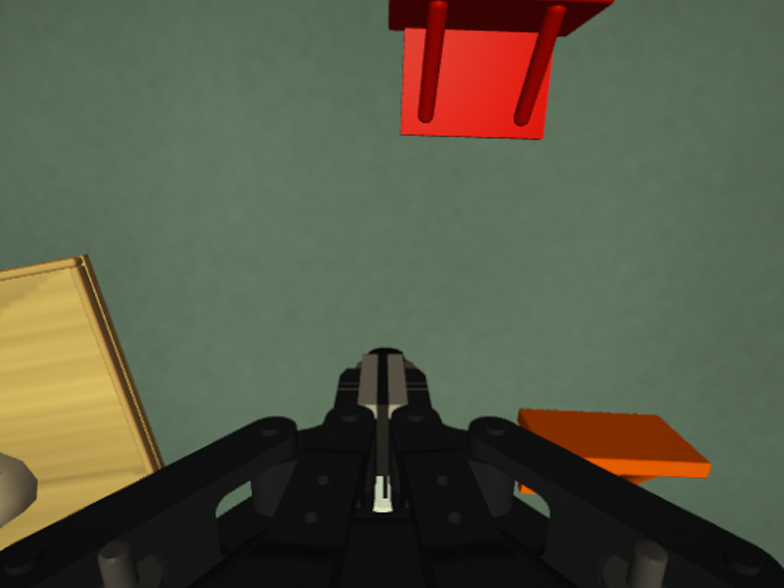

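View pics/s23.png

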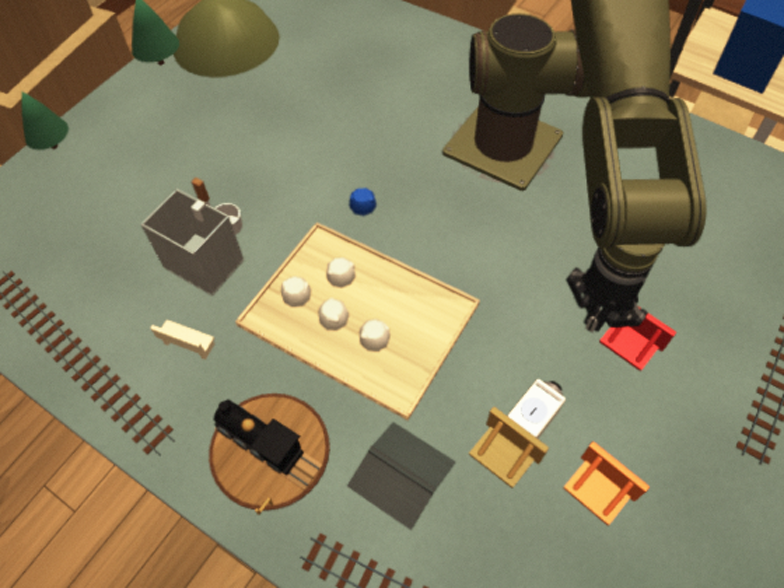

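View pics/t23.png

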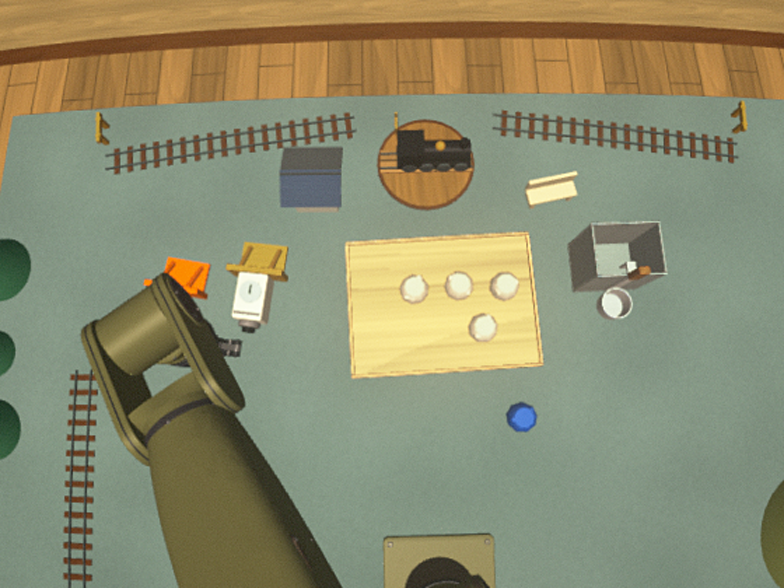

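View pics/s23b.png

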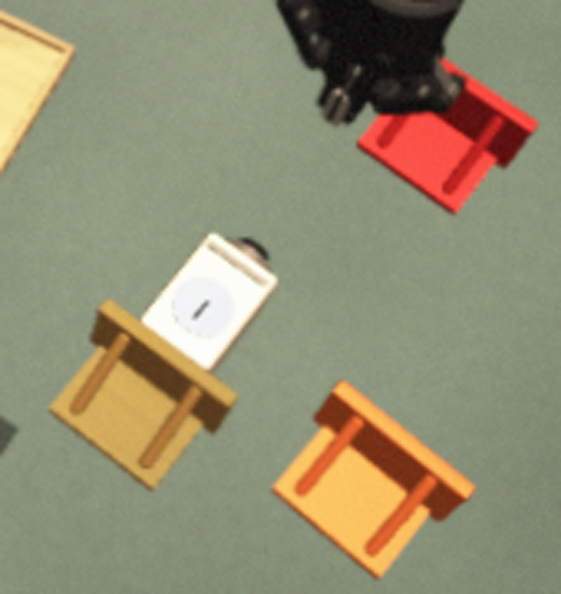

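```bash
python3 - <<'E'
from h import *
crop('scene',(90,110,190,220),5,'s24'); crop('top',(395,145,485,240),6,'t24')
T=[(413.5,288.5),(458.5,285.5),(504.5,286),(483,327.5)]
P=np.array([pix('top',(u/1.4,v/1.4),.027)[:2] for u,v in T]);print(P)
from scipy.spatial.distance import pdist;print(pdist(P)-.058)
E
```

```text
[[ 0.5664  0.0335]
 [ 0.5703 -0.0541]
 [ 0.5673 -0.1439]
 [ 0.4871 -0.0976]]
[0.0297 0.1194 0.0952 0.0319 0.0359 0.0347]
```

View pics/s24.png

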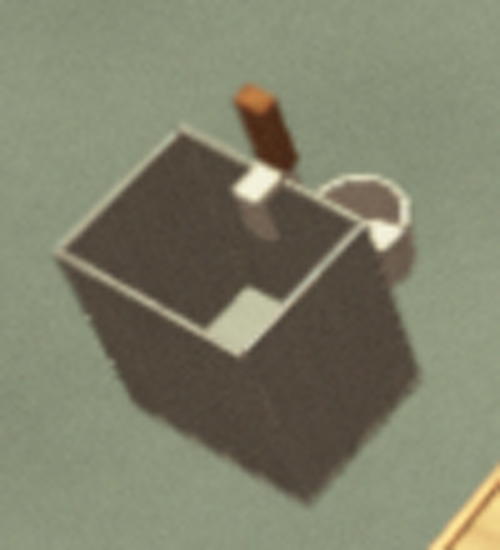

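View pics/t24.png

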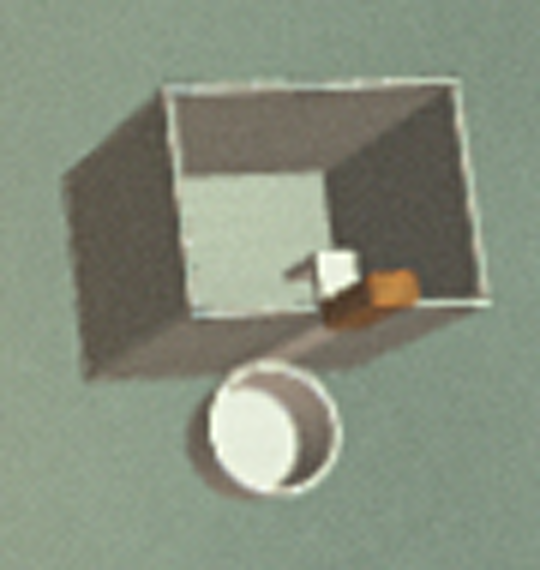

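```bash
python3 - <<'E'
from h import *
X=[(.556,-.348,.196),(.523,-.348,.066)]
print('top exp',(proj('top',X)-[395,145])*6,'scene exp',(proj('scene',X)-[90,110])*5)
E
```

```text
top exp [[394.871  284.4876]
 [272.6575 426.295 ]] scene exp [[252.5242  90.7706]
 [353.9398 211.5435]]
```

```bash
python3 - <<'E'
from cell import ctrl
print(ctrl.hand_in(), ctrl.observe()['clock'])
E
```

```text
the job is handed in; nothing more can be done
the job is handed in; nothing more can be done
```

The job is done in the order asked and handed in at about 43 s on the robot's clock, well under the 208 s limit. I got no verdict back.

- **Boulders:** Four were present, touching one another on the tray floor with none stacked. I moved three and left the fourth. The last top picture shows all four flat, with gaps of 30 to 36 mm between neighbours. That is a little more than the 25 mm asked.
- **Dipper:** It hangs by its hook over the tin's near wall. In both fixed cameras the grip top and cup sit within about 2 px of where an upright hang would put them.
- **Timer:** With the gripper I pushed its back against the middle of the brass stop until the force reached about 13 N, then let go. I then pressed the button until it hit its end stop, at 12 N against the roughly 6 N needed, and backed straight off. The last pictures show the timer still square and centred against the stop.
- **Everything else:** The signal box, bench and blue boulder look unmoved in the last pictures. I saw no sign of the possible knock during the run. I could not read the button's travel directly, so "fully in" rests on the sudden rise in force.

No check failed. The only disagreements were a few millimetres between cameras on positions, and I used contact force to settle the final hang, brace and press.

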